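# Pack the stereotaxic frame's service kit

### The arm

A 6-joint arm with a two-finger parallel gripper is mounted at the origin on a cart in front of the work surface, level with it; the furniture and walls round the work are solid. World frame = base frame: x ahead of the robot, y to its left, z up, the work surface at z = 0. Lengths are in m, angles in rad, forces in N, time in s.
With the tool pointing down it reaches from about 0.225 to 0.875 m from the base axis. Payload 3.4 kg.
Tool frame: the origin (TCP) lies between the finger pads; the fingertips stand 11 mm ahead of it and the grasp point (between the pads) lies 8 mm behind it; z points along the fingers, y is the direction in which the jaws open and shut (so a half turn about z gives the same grasp; the last joint's range is limited). The gripper opens to 85 mm and grips with 20 to 120 N. Pads are 22 mm wide; open, the fingers measure 114 mm over their backs; the gripper's body (76 mm by 85 mm) begins 54 mm behind the grasp point. The pads swing forward as they close: fully open they stand 13 mm farther back than shut.
Start: joints at [1.224, 0.276, 1.505, -0, 1.361, -0.121], TCP at [0.129, 0.56, 0.242] pointing down, gripper open.
Joint ranges: [-2.89, 2.89], [-0.75, 2.08], [0.22, 2.7], [-1.18, 4.32], [0.11, 2.71], [-2.7, 2.7]. Speed limits (rad/s): [2.57, 2.57, 3.14, 3.14, 3.14, 3.14].

### API

Orientations are given as a unit quaternion [w, x, y, z].
In Python, from rig import manip gives the robot as it stands. The module is installed in compiled form; this text tells all that it offers.
- The arm moves only by the tool move_arm, never from a script. Its argument "series" is a list that holds one entry, the list of rows, each a list of 7 numbers: the shift along the world's x, y, z in m, then the turn, a rotation vector about the world's x, y, z in rad, then the finger opening in m, from 0 to 0.0854. A call has 1 to 20 rows; each row shifts and turns the commanded pose from where the row before left it; what a row does not reach is not made up. A row lasts 1/12 s, in which the tool goes at most 41.7 mm and 7.16 degrees, less where a joint would pass 70% of its speed; a pose out of reach is approached as far as the arm can. A call with a gripper value outside its range is refused whole. The fingers move at their own pace and stop on an object; "newtons" is the grip in N (left out, the last holds). Time passes only in rows, so rows that do not move let the fingers close. It gives the time, the measured TCP pose, the force and the opening at its end, in the units of the state.
- manip.get_state(): the state, without advancing time (a new reading comes with each control period).
- manip.get_image(name): name is "scene" or "top" or "wrist"; returns a dict with "color" (400x640x3 uint8, red, green, blue), "fx", "fy", "cx", "cy" (pixels), "k1" (the pictures are not rectified: a ray, as slopes to the right and down, at radius r is drawn at 1 + k1 r^2 times it, then the intrinsics apply), "R" (3x3) and "t" (3): a world point X has camera coordinates R X + t; the wrist camera has in their place "tool_from_camera" (4x4, takes a point from camera to tool coordinates, whose origin is the TCP and whose axes are the flange's). Camera axes: x right, y down, z forward; pixel columns grow to the right and rows downward; lengths in m; the calibration is good to about 2 mm. A picture is of the moment at which its call begins: read the wrist's pose just before it. There is no depth.
- manip.sign_off(): hands the job in, once; it reports no verdict.
The state is a dict: "clock": time; "qpos": joint angles; "qd": joint speeds; "effort": joint torques, N m; "position": TCP position; "ee_rot": TCP orientation; "contact_force": force on the tool from outside, world axes, zero at the start; "moment": the same for the moment, N m; "width": finger opening in m.
Only numpy, scipy, OpenCV 4.12 (cv2) and the standard library are available. Lean on these libraries where they do the work, as an engineer would, in place of code of your own. Each camera call takes 0.05 s, during which the arm holds its last target.

### The job

Pack the frame's service kit: put the small capped vial into the deep round cup, the small knurled knob into the wide shallow round seat with its stem up, the steel ear bar centrally across the two forked rests, and the aluminium clamp block flat into the rectangular pocket, all in the dark tray with the four grey holders. Keep the vial upright all the while. The fine forceps and the large five-lobed knob are not part of the kit: leave them where they are.

Things in the scene. Friction and masses are not known exactly. Their poses are not given: they have to be found in the camera images.
- vial_mid (a point): Small glass vial with a screw cap, standing: 22 mm in diameter, 51 mm tall (the cap, 20 mm wide, is the top 9 mm). This point is its centre, half-way up; z up along it.
- knob_mid (a point): Small light-grey knurled knob, standing on its flange: flange 24 mm in diameter and 9 mm high, on it a stem 10 mm in diameter and 7 mm high, 16 mm in all. This point is on its axis, 8 mm above its foot; z up. Held by the stem, the fingers stay above the rim of its seat.
- rod_mid (a point): Ear bar: a single straight steel rod with engraved scale rings and one tapered tip, 8 mm thick, 86 mm long with its tip, lying. This point is the middle of its 72 mm straight part, 4 mm above its underside (7 mm from the middle of the whole length, away from the tip); y runs along the rod, z up.
- clamp_mid (a point): Clamp: a rectangular aluminium block 34 (x) x 48 (y) x 24 mm (z) with a bore and a slit in its top and a small dark thumbscrew that sticks out 8 mm from one end (-y). This point is the centre of the block, 12 mm above its underside; z up.
- cup_holder: Fixed grey holder, base plate 62 (x) x 100 (y) x 4 mm, one of four lying two by two in the dark tray (rim 12 mm above the table). Origin: centre of its underside, 4 mm above the table; z up. It carries a deep round cup, open at the top: outer diameter 50, inner 42 mm, rim 26 mm and inner floor 7 mm above the origin, centred on it.
- round_seat: Fixed grey holder, base plate 62 (x) x 100 (y) x 4 mm, one of four lying two by two in the dark tray (rim 12 mm above the table). Origin: centre of its underside, 4 mm above the table; z up. It carries a wide, shallow round seat: outer diameter 60, inner 54 mm, floor 14 mm and rim 18 mm above the origin, centred on it.
- rod_cradle: Fixed grey holder, base plate 62 (x) x 100 (y) x 4 mm, one of four lying two by two in the dark tray (rim 12 mm above the table). Origin: centre of its underside, 4 mm above the table; z up. It carries two forked rests for a rod along y: at y = -25 and +25 mm, each 10 mm thick along y, notch 24 mm wide in x, notch floor 18 mm and fork tips 26 mm above the origin; 40 mm gap between the rests.
- box_well: Fixed grey holder, base plate 62 (x) x 100 (y) x 4 mm, one of four lying two by two in the dark tray (rim 12 mm above the table). Origin: centre of its underside, 4 mm above the table; z up. It carries a rectangular pocket with low walls: inside 54 mm along x and 82 mm along y, floor 4 mm and rim 13 mm above the origin, centred on it.
- forceps_mid (a point): Fine forceps (two steel legs joined at one end, pointed), lying on edge, 116 mm long along y, 12 mm wide, 9 mm high; does not belong in the kit. This point is its centre, 4.5 mm above its underside.
- lobed_mid (a point): Large knob with five round lobes, 44 mm across, 24 mm high, standing; from another machine, does not belong in the kit. This point is on its axis, half-way up.

How it is judged:
At the end, for the whole second after the job is handed in: All released and still on their holders' floors (3 mm): vial and knob upright (0.15 rad), within 12 and 16 mm in x and y of the centre; ear bar 12 mm across, 15 mm along, parallel to 0.25 rad; clamp flat (0.15 rad), within 13 (x) and 19 mm (y). Forceps and lobed knob moved less than 20 mm (x of vial_mid in the frame of cup_holder between -0.012 and 0.012 m and y of vial_mid in the frame of cup_holder between -0.012 and 0.012 m and z of vial_mid in the frame of cup_holder between 0.0295 and 0.0355 m and angle between each of vial_mid, knob_mid, clamp_mid's own z axis and vertical below 0.15 rad and x of knob_mid in the frame of round_seat between -0.016 and 0.016 m and y of knob_mid in the frame of round_seat between -0.016 and 0.016 m and z of knob_mid in the frame of round_seat between 0.019 and 0.025 m and x of rod_mid in the frame of rod_cradle between -0.012 and 0.012 m and y of rod_mid in the frame of rod_cradle between -0.015 and 0.015 m and z of rod_mid in the frame of rod_cradle between 0.019 and 0.025 m and angle between the y axis of rod_mid and the y axis of rod_cradle, either way round below 0.25 rad and x of clamp_mid in the frame of box_well between -0.013 and 0.013 m and y of clamp_mid in the frame of box_well between -0.019 and 0.019 m and z of clamp_mid in the frame of box_well between 0.013 and 0.019 m and distance of each of forceps_mid, lobed_mid from where it was at the start of the episode below 0.02 m and linear speed of each of oil_vial, small_knob, steel_rod, clamp below 0.02 m/s); the robot touches nothing.
It fails at once if the vial is tipped over (more than 0.7 rad) (angle between vial_mid's own z axis and vertical above 0.7 rad).
It fails at once if the forceps are displaced by more than 20 mm (distance of forceps_mid from where it was at the start of the episode above 0.02 m).
It fails at once if the lobed knob is displaced by more than 20 mm (distance of lobed_mid from where it was at the start of the episode above 0.02 m).
It also fails if it takes over 102 s, if anything falls off the work surface, if the arm or the gripper's body presses on something with over 40 N, if the wrist force passes 120 N, or if a joint passes its speed limit or range.

## Working session

There is one attempt and no reset: what is moved stays moved. The work goes in short steps, Python scripts to look and compute and a tool call to move; the robot and the scene stay as the last step left them, time stands still between calls to the robot, and variables do not carry over. Pictures are saved under pics/ and viewed, and the job is handed in when it is done.

Besides the shell and the picture viewer there is one more tool, called after "Emit:" by a JSON object that holds its "api" and its "payload", one argument or row to a line. move_arm: Moves the arm, as the interface text tells. Its arguments: {"type":"object","properties":{"series":{"type":"array"},"newtons":{"type":"number"}},"required":["series"]}

```bash
mkdir -p pics
cat > h.py <<'E'
import numpy as np, cv2
from rig import manip
def ray(im,u,v,T=None):
    k1=im["k1"]; xd=(u-im["cx"])/im["fx"]; yd=(v-im["cy"])/im["fy"]
    rd=np.hypot(xd,yd); r=rd
    for _ in range(30): r=rd/(1+k1*r*r)
    s=r/rd if rd>0 else 1
    d=np.array([xd*s,yd*s,1.])
    if T is None:
        R=np.array(im["R"]);t=np.array(im["t"])
        return -R.T@t, R.T@d
    return T[:3,3],T[:3,:3]@d
def onz(im,u,v,z,T=None):
    o,d=ray(im,u,v,T); return o+d*(z-o[2])/d[2]
def proj(im,X):
    c=np.array(im["R"])@X+np.array(im["t"]); a=c[:2]/c[2]; a=a*(1+im["k1"]*(a@a))
    return a[0]*im["fx"]+im["cx"],a[1]*im["fy"]+im["cy"]
def q2R(q):
    from scipy.spatial.transform import Rotation as Ro
    return Ro.from_quat([q[1],q[2],q[3],q[0]]).as_matrix()
def wristT(st,im):
    T=np.eye(4);T[:3,:3]=q2R(st["ee_rot"]);T[:3,3]=st["position"]
    return T@np.array(im["tool_from_camera"])
def save(im,n): cv2.imwrite(n,im["color"][:,:,::-1])
E
python3 - <<'E'
from h import *
import pickle
st=manip.get_state();print(st)
d={}
for n in["scene","top","wrist"]:
    im=manip.get_image(n);save(im,f"pics/{n}0.png");d[n]=im
    print({k:v for k,v in im.items() if k!="color"})
pickle.dump((st,d),open("im0.pkl","wb"))
E
```

```text
{'clock': 0.0, 'qpos': array([ 1.22400692e+00,  2.76606808e-01,  1.50613504e+00, -1.35951802e-05,
        1.36067651e+00, -1.21031102e-01]), 'qd': array([ 1.09271035e-03,  1.56030852e-05, -1.04840811e-03,  2.07177841e-03,
       -1.20921664e-03,  5.90752708e-04]), 'effort': array([ 8.75238002e-04, -4.16775262e+01, -2.45811653e+01, -1.22982567e-05,
        1.09619866e-02,  1.50878486e-05]), 'position': array([0.12856702, 0.55992852, 0.24143218]), 'ee_rot': array([-2.05117384e-04,  1.12638132e-01,  9.93635657e-01, -8.89531428e-04]), 'contact_force': array([-0.29579296, -0.86383831,  0.50860203]), 'moment': array([-0.05043833, -0.00851506, -0.03177772]), 'width': 0.08525538053364216}
{'fx': 459.9309512901604, 'fy': 459.9309512901604, 'cx': 319.5437451840183, 'cy': 204.79162356707778, 'k1': 0.026341880201856446, 'R': array([[ 0.90147656, -0.43281819, -0.00290221],
       [-0.31893429, -0.65971555, -0.68048241],
       [ 0.29261053,  0.61436456, -0.73275867]]), 't': array([-0.51097572,  0.09518529,  0.96015222])}
{'fx': 369.7737532982951, 'fy': 369.7737532982951, 'cx': 318.4626034754636, 'cy': 197.12298187453266, 'k1': 0.019820737354358818, 'R': array([[-0.00711746, -0.99993295, -0.00913421],
       [-0.98460076,  0.00860332, -0.17460623],
       [ 0.17467311,  0.00775079, -0.98459597]]), 't': array([-0.15837077,  0.49719847,  0.8235726 ])}
{'fx': 292.28819072530916, 'fy': 292.28819072530916, 'cx': 316.88274234734547, 'cy': 195.48125149606716, 'k1': -0.00800936904809393, 'tool_from_camera': array([[ 4.80820905e-04, -9.54693907e-01, -2.97589167e-01,
         7.62402469e-02],
       [ 9.99999853e-01,  3.84082111e-04,  3.83548849e-04,
         5.26313410e-05],
       [-2.51873074e-04, -2.97589308e-01,  9.54693951e-01,
        -1.30555448e-01],
       [ 0.00000000e+00,  0.00000000e+00,  0.00000000e+00,
         1.00000000e+00]])}
```

View pics/scene0.png

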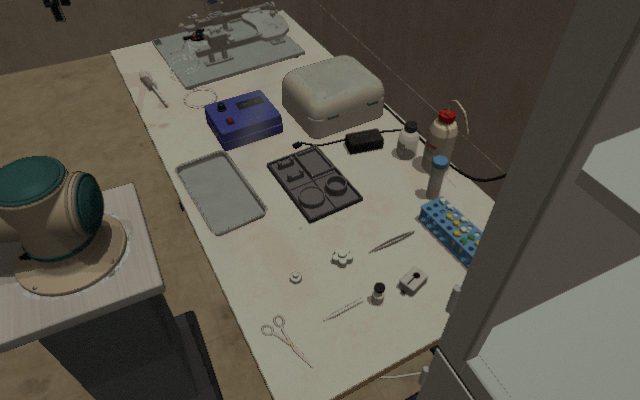

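View pics/top0.png

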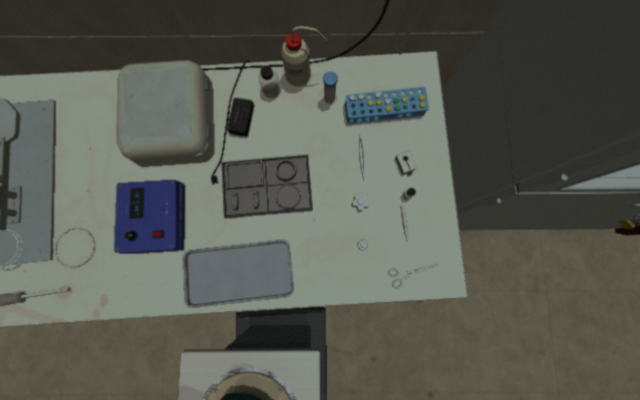

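View pics/wrist0.png

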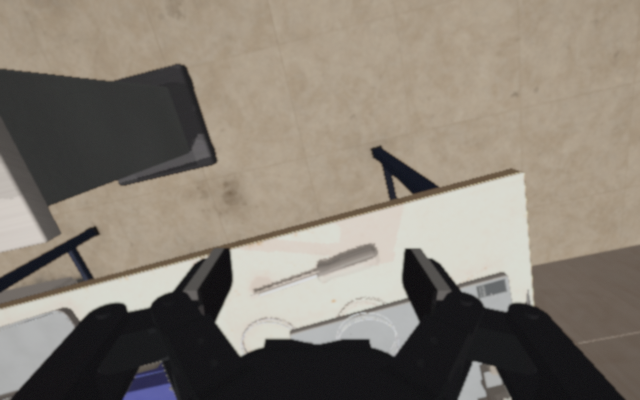

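The top view shows the dark tray at about (267,185), the small knob at (362,244), the lobed knob at (360,202), the clamp at (405,162) and the vial at (408,194). There are two long thin things, at (362,157) and (404,222). I'll zoom in to tell them apart.

Run:
```python
from h import *
import pickle
st,d=pickle.load(open("im0.pkl","rb"))
c=d["top"]["color"][:,:,::-1]
cv2.imwrite("pics/tz1.png",cv2.resize(c[125:295,330:450],None,fx=4.6,fy=3.5 and 3.5,interpolation=cv2.INTER_CUBIC) if 0 else cv2.resize(c[130:280,330:450],None,fx=4,fy=4,interpolation=cv2.INTER_CUBIC))
cv2.imwrite("pics/tz2.png",cv2.resize(c[145:225,210:325],None,fx=6,fy=6,interpolation=cv2.INTER_CUBIC))
c=d["scene"]["color"][:,:,::-1]
cv2.imwrite("pics/sz1.png",cv2.resize(c[220:345,270:450],None,fx=4.4,fy=4.4,interpolation=cv2.INTER_CUBIC))
im=d["top"]
for n,u,v,z in[("rodA",362,157,.005),("rodB",404,222,.005),("knob",362,244,.008),("lob",360,202,.012),("clamp",405,162,.012),("vial",408,194,.03),("tray",267,185,.01)]:
    print(n,onz(im,u,v,z).round(3))
```

```text
rodA [ 0.603 -0.271  0.005]
rodB [ 0.44  -0.368  0.005]
knob [ 0.388 -0.265  0.008]
lob [ 0.489 -0.262  0.012]
clamp [ 0.587 -0.376  0.012]
vial [ 0.504 -0.375  0.03 ]
tray [ 0.533 -0.036  0.01 ]
```

View pics/tz1.png

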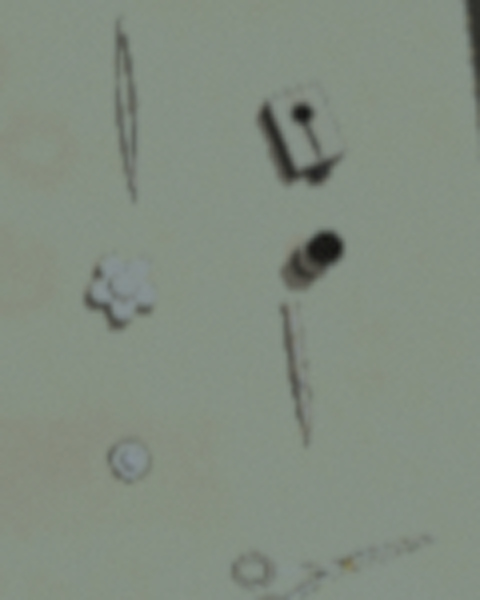

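View pics/tz2.png

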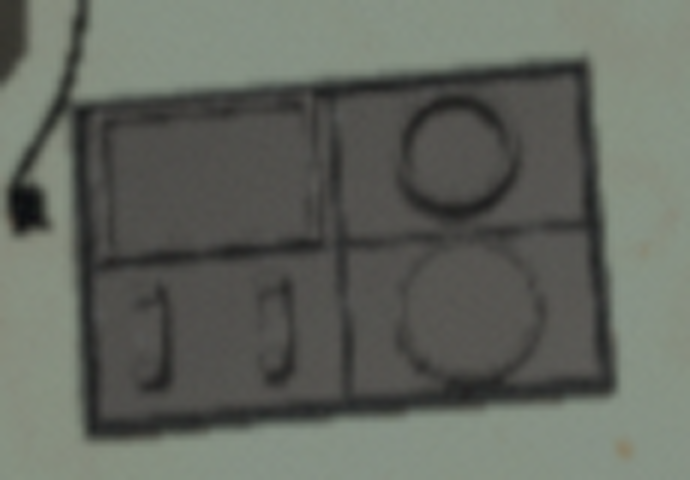

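View pics/sz1.png

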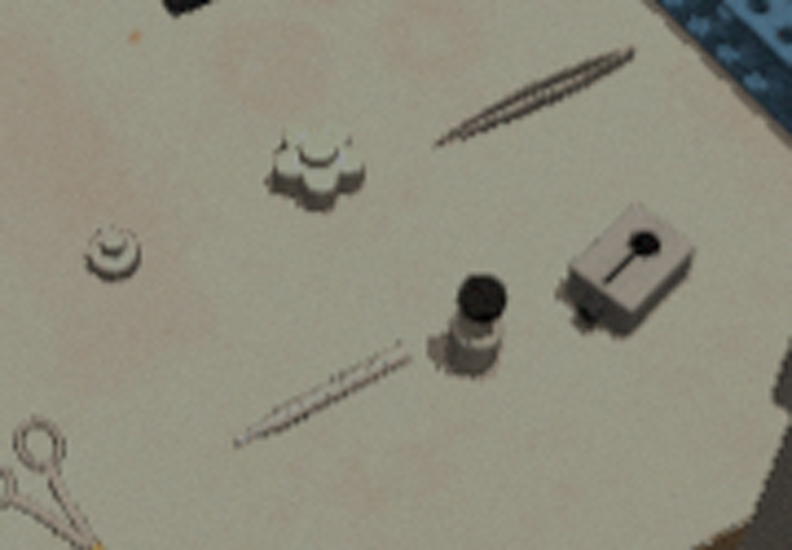

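In the zooms, the tapered rod at top (404,222) is the ear bar. The split piece at (362,157) is the forceps. In the tray, the pocket is upper left, the cup upper right, the forks lower left and the shallow seat lower right. Next I move over the objects to look with the wrist camera.

Emit:
{"api": "move_arm", "payload": {
  "series": [
    [[0.017,-0.034,0,0,0,0,0.085],[0.017,-0.035,0,0,0,0,0.085],[0.017,-0.035,0,0,0,0,0.085],[0.017,-0.035,0,0,0,0,0.085],[0.017,-0.035,0,0,0,0,0.085],[0.017,-0.035,0,0,0,0,0.085],[0.017,-0.035,0,0,0,0,0.085],[0.017,-0.035,0,0,0,0,0.085],[0.017,-0.035,0,0,0,0,0.085],[0.017,-0.035,0,0,0,0,0.085],[0.017,-0.035,0,0,0,0,0.085],[0.017,-0.035,0,0,0,0,0.085],[0.017,-0.035,0,0,0,0,0.085],[0.017,-0.035,0,0,0,0,0.085],[0.017,-0.035,0,0,0,0,0.085],[0.017,-0.035,0,0,0,0,0.085],[0.017,-0.035,0,0,0,0,0.085],[0.017,-0.035,0,0,0,0,0.085],[0.017,-0.035,0,0,0,0,0.085],[0.017,-0.035,0,0,0,0,0.085]]
  ]
}}

```text
clock: 1.82
position: [0.469, -0.1405, 0.2421]
ee_rot: [-0.0, 0.113, 0.994, 0.0]
contact_force: [0.9, 0.3, 0.1]
width: 0.0848
```

Emit:
{"api": "move_arm", "payload": {
  "series": [
    [[0.017,-0.035,0,0,0,0,0.085],[0.017,-0.035,0,0,0,0,0.085],[0.017,-0.035,0,0,0,0,0.085],[0.017,-0.035,0,0,0,0,0.085],[0.017,-0.035,0,0,0,0,0.085],[0,0,0,0,0,0,0.085],[0,0,0,0,0,0,0.085],[0,0,0,0,0,0,0.085]]
  ]
}}

```text
clock: 2.48
position: [0.5532, -0.3131, 0.2415]
ee_rot: [-0.001, 0.113, 0.994, 0.001]
contact_force: [0.1, 0.6, 0.9]
width: 0.0852
```

Run:
```python
from h import *
import pickle
st=manip.get_state();print(st["position"],st["qpos"],st["ee_rot"])
im=manip.get_image("wrist");save(im,"pics/wrist1.png");pickle.dump((st,im),open("w1.pkl","wb"))
```

```text
[ 0.55321376 -0.31311945  0.24145935] [-6.24749542e-01  3.69422666e-01  1.36714659e+00  5.65599792e-04
  1.40748963e+00 -1.96935911e+00] [-9.38604317e-04  1.12898391e-01  9.93605734e-01  8.47014764e-04]
```

View pics/wrist1.png

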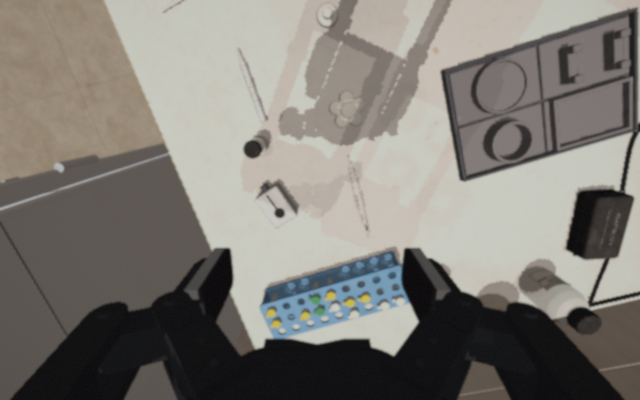

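The wrist view shows everything: knob (327,15), rod (252,85), lobed (346,108), vial cap (255,148), clamp (277,203), forceps (358,197) and the tray on the right. I'll zoom for pixel positions.

Run:
```python
from h import *
import pickle
st,im=pickle.load(open("w1.pkl","rb"))
c=im["color"][:,:,::-1]
def z(n,r0,r1,c0,c1,f):
    o=cv2.resize(c[r0:r1,c0:c1],None,fx=f,fy=f,interpolation=cv2.INTER_CUBIC)
    for k in range(c0-c0%20+20,c1,20): cv2.putText(o,str(k),((k-c0)*f,10),0,.4,(0,0,255)); cv2.line(o,((k-c0)*f,12),((k-c0)*f,18),(0,0,255))
    for k in range(r0-r0%20+20,r1,20): cv2.putText(o,str(k),(0,(k-r0)*f),0,.4,(0,0,255)); cv2.line(o,(28,(k-r0)*f),(34,(k-r0)*f),(0,0,255))
    cv2.imwrite(n,o)
z("pics/a1.png",120,240,220,380,5)
z("pics/a2.png",0,130,220,380,4)
z("pics/a3.png",0,190,435,640,3)
```

```text
(no output)
```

View pics/a1.png

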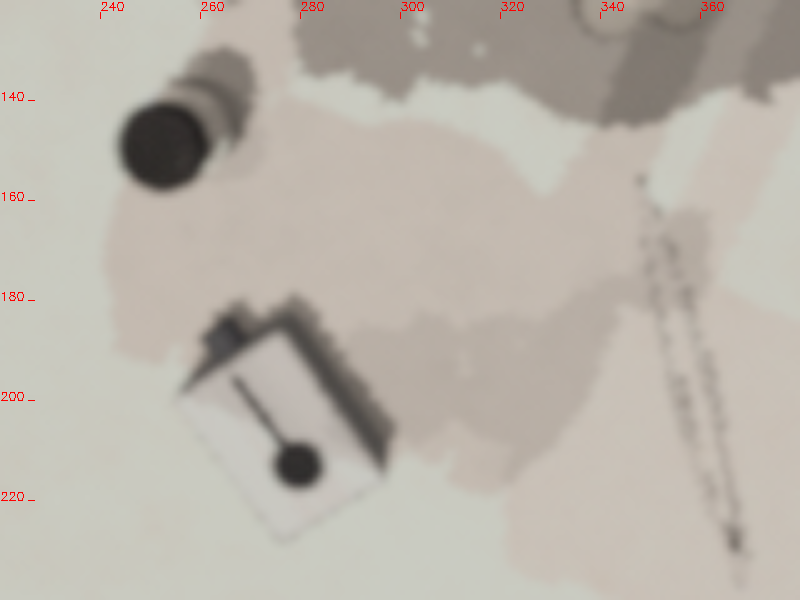

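View pics/a2.png

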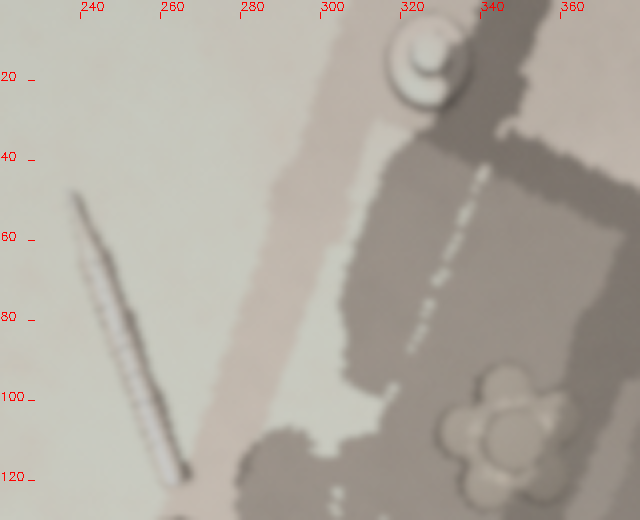

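View pics/a3.png

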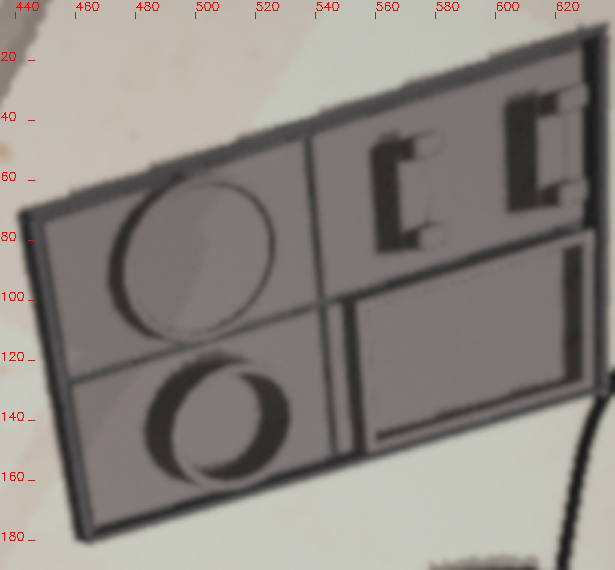

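```bash
cat > m1.py <<'E'
from h import *
import pickle
st,im=pickle.load(open("w1.pkl","rb")); T=wristT(st,im)
W=lambda u,v,z: onz(im,u,v,z,T)
P={"vialcap":(252.8,149.2,.051),"c1":(256,199.4,.024),"c2":(277,186,.024),"c3":(297,214.4,.024),"c4":(276.4,229,.024),
"tip":(238,47.5,.004),"end":(263.3,120.5,.006),"rodm":(255,95,.006),"knobstem":(328,13.75,.016),"knobfl":(326.8,15.5,.009),"lob":(349,109,.024),"f1":(348,156,.006),"f2":(367,236,.006),
"cup":(511.7,143.3,.030),"seat":(501,87,.022),"fkL":(435+431/3,189/3,.03),"fkR":(435+573/3,144.5/3,.03),"trTL":(441.7,70.7,.012),"trBL":(462.3,180,.012),
"wellTL":(435+345/3,298/3,.017),"wellTR":(435+590/3,230/3,.017),"wellBL":(435+362/3,455/3,.017),"wellBR":(435+598/3,388/3,.017)}
Q={k:W(*v) for k,v in P.items()}
for k,v in Q.items(): print(k,v.round(4))
cl=sum(Q[c] for c in("c1","c2","c3","c4"))/4;print("clamp",cl)
t=pickle.load(open("im0.pkl","rb"))[1]["top"]
for n,u,v,z in[("vialcap",330+324/4,130+247/4,.051),("knob",330+131/4,130+458/4,.016),("cup",210+458/6,145+156/6,.03),("seat",210+472/6,145+311/6,.022),
 ("TL",210+78/6,145+105/6,.012),("TR",210+587/6,145+62/6,.012),("BL",210+92/6,145+435/6,.012),("BR",210+612/6,145+390/6,.012),
 ("wellTL",210+100/6,145+112/6,.017),("wellTR",210+318/6,145+95/6,.017),("wellBR",210+325/6,145+243/6,.017),("wellBL",210+100/6,145+262/6,.017),
 ("fkL",210+153/6,145+337/6,.026),("fkR",210+275/6,145+333/6,.026),("cA",330+268/4,130+103/4,.024),("cB",330+320/4,130+82/4,.024),("cC",330+343/4,130+155/4,.024),("cD",330+290/4,130+180/4,.024),("rodtip",330+307/4,130+447/4,.004),("rodend",330+291/4,130+303/4,.004),("lob",330+122/4,130+287/4,.024)]:
    print("top",n,onz(t,u,v,z).round(4))
E
python3 m1.py
```

```text
vialcap [ 0.5086 -0.3745  0.051 ]
c1 [ 0.5722 -0.3952  0.024 ]
c2 [ 0.5613 -0.365   0.024 ]
c3 [ 0.6032 -0.35    0.024 ]
c4 [ 0.6168 -0.3809  0.024 ]
tip [ 0.3977 -0.3693  0.004 ]
end [ 0.4821 -0.3631  0.006 ]
rodm [ 0.4516 -0.3646  0.006 ]
knobstem [ 0.3905 -0.263   0.016 ]
knobfl [ 0.3901 -0.264   0.009 ]
lob [ 0.4917 -0.2608  0.024 ]
f1 [ 0.5478 -0.2711  0.006 ]
f2 [ 0.6618 -0.267   0.006 ]
cup [ 0.5714 -0.0836  0.03  ]
seat [ 0.5065 -0.0883  0.022 ]
fkL [ 0.4996 -0.0091  0.03  ]
fkR [0.4957 0.0407 0.03  ]
trTL [ 0.4744 -0.1481  0.012 ]
trBL [ 0.6093 -0.1356  0.012 ]
wellTL [ 0.5332 -0.03    0.017 ]
wellTR [0.5286 0.0622 0.017 ]
wellBL [ 0.5973 -0.0229  0.017 ]
wellBR [0.5909 0.0703 0.017 ]
clamp [ 0.58835563 -0.37278281  0.024     ]
top vialcap [ 0.5053 -0.3771  0.051 ]
top knob [ 0.3863 -0.2658  0.016 ]
top cup [ 0.5629 -0.0852  0.03  ]
top seat [ 0.501  -0.0905  0.022 ]
top TL [0.5904 0.0733 0.012 ]
top TR [ 0.6068 -0.1365  0.012 ]
top BL [0.4536 0.0625 0.012 ]
top BR [ 0.47   -0.1462  0.012 ]
top wellTL [0.586  0.0628 0.017 ]
top wellTR [ 0.5924 -0.0263  0.017 ]
top wellBR [ 0.5304 -0.0303  0.017 ]
top wellBL [0.5233 0.0606 0.017 ]
top fkL [0.4909 0.036  0.026 ]
top fkR [ 0.4921 -0.0125  0.026 ]
top cA [ 0.6    -0.3542  0.024 ]
top cB [ 0.6129 -0.3864  0.024 ]
top cC [ 0.567 -0.398  0.024]
top cD [ 0.5518 -0.3654  0.024 ]
top rodtip [ 0.3926 -0.3723  0.004 ]
top rodend [ 0.4797 -0.3669  0.004 ]
top lob [ 0.4872 -0.2624  0.024 ]
```

The two views agree to about 5 mm, and the tray spacings (104 and 65 mm) are consistent with each other. Averaging the views gives these centres in x, y:

| Feature | Position (m) |
|---|---|
| vial | (.507, -.376) |
| cup | (.5685, -.0845) |
| seat | (.504, -.089) |
| fork | (.4955, .014) |
| well | (.5605, .018) |

The tray yaw is about 0.08 rad. I'll go above the vial and check.

Emit:
{"api": "move_arm", "payload": {
  "series": [
    [[-0.008,-0.011,-0.018,0,0,0,0.085],[-0.008,-0.011,-0.018,0,0,0,0.085],[-0.008,-0.011,-0.018,0,0,0,0.085],[-0.008,-0.01,-0.018,0,0,0,0.085],[-0.008,-0.01,-0.018,0,0,0,0.085],[-0.006,-0.01,-0.018,0,0,0,0.085],[0,0,0,0,0,0,0.085],[0,0,0,0,0,0,0.085],[0,0,0,0,0,0,0.085]]
  ]
}}

```text
clock: 3.28
position: [0.5085, -0.3757, 0.1358]
ee_rot: [0.001, 0.112, 0.994, -0.0]
contact_force: [0.1, -0.4, 0.2]
width: 0.0852
```

```bash
cat > look.py <<'E'
from h import *
import pickle,sys
n=sys.argv[1]
st=manip.get_state();print(st["position"].round(4),st["qpos"].round(3))
im=manip.get_image("wrist");save(im,f"pics/{n}.png");pickle.dump((st,im),open(n+".pkl","wb"))
E
python3 look.py w2
```

```text
[ 0.5085 -0.3757  0.1358] [-7.470e-01  4.320e-01  1.539e+00  1.000e-03  1.170e+00 -2.093e+00]
```

View pics/w2.png

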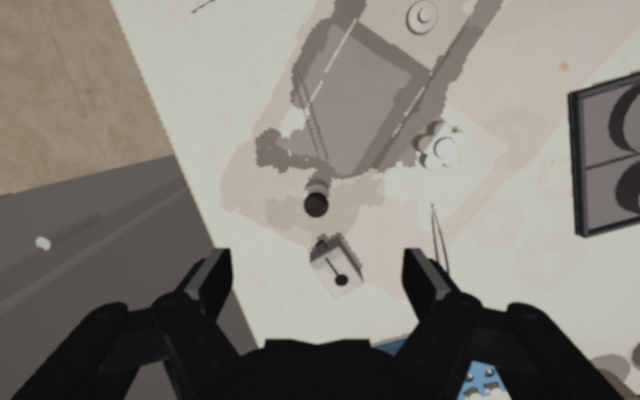

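The vial cap shows at (316,205), directly ahead of the tool centre column.

Run:
```python
from h import *
import pickle
st,im=pickle.load(open("w2.pkl","rb")); T=wristT(st,im)
g=im["color"].astype(int).sum(2)
m=((g<150)&(np.indices(g.shape)[0]>190)&(np.indices(g.shape)[0]<222)&(abs(np.indices(g.shape)[1]-316)<16)).astype(np.uint8)
v,u=np.nonzero(m);print(u.mean(),v.mean(),m.sum(),u.min(),u.max(),v.min(),v.max())
print(onz(im,u.mean(),v.mean(),.051,T))
# sensitivity if point 9mm lower etc: knob stem, flange, clamp bore
print(onz(im,423,17,.016,T))
```

```text
315.771144278607 204.02985074626866 402 305 326 193 215
[ 0.50642198 -0.37596218  0.051     ]
[ 0.39059796 -0.26637825  0.016     ]
```

Emit:
{"api": "move_arm", "payload": {
  "series": [
    [[-0.002,0,-0.016,0,0,0,0.085],[0,0,-0.018,0,0,0,0.085],[0,0,-0.018,0,0,0,0.085],[0,0,-0.018,0,0,0,0.085],[0,0,-0.018,0,0,0,0.085],[0,0,-0.012,0,0,0,0.085],[0,0,0,0,0,0,0.085],[0,0,0,0,0,0,0.06],[0,0,0,0,0,0,0.04],[0,0,0,0,0,0,0.03],[0,0,0,0,0,0,0.02],[0,0,0,0,0,0,0.015],[0,0,0,0,0,0,0.015],[0,0,0,0,0,0,0.015],[0,0,0,0,0,0,0.015]]
  ],
  "newtons": 30
}}

```text
clock: 4.58
position: [0.5062, -0.3768, 0.0352]
ee_rot: [0.001, 0.113, 0.994, -0.0]
contact_force: [0.4, 1.6, 6.4]
width: 0.0203
```

```bash
python3 look.py w3
```

```text
[ 0.5062 -0.3768  0.0352] [-7.500e-01  5.280e-01  1.657e+00  1.000e-03  9.560e-01 -2.095e+00]
```

View pics/w3.png

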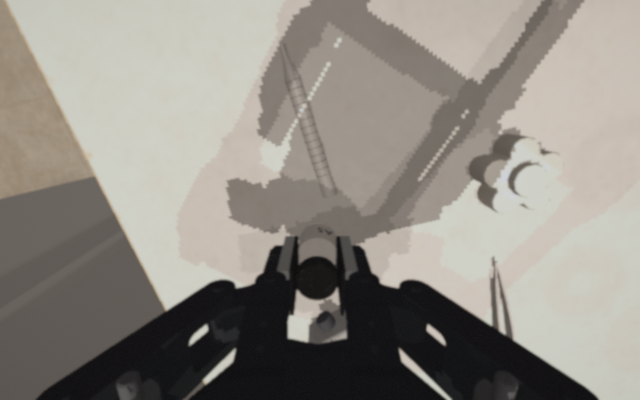

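The vial is gripped (width 20.3 mm). I'll lift gently and check that it comes up straight.

Emit:
{"api": "move_arm", "payload": {
  "series": [
    [[0,0,0.005,0,0,0,0.015],[0,0,0.01,0,0,0,0.015],[0,0,0.015,0,0,0,0.015],[0,0,0.02,0,0,0,0.015],[0,0,0.02,0,0,0,0.015],[0,0,0.015,0,0,0,0.015],[0,0,0,0,0,0,0.015],[0,0,0,0,0,0,0.015]]
  ]
}}

```text
clock: 5.3
position: [0.5061, -0.377, 0.1204]
ee_rot: [0.001, 0.113, 0.994, -0.001]
contact_force: [-0.5, -0.5, 0.5]
width: 0.0205
```

```bash
python3 look.py w4
python3 - <<'E'
from h import *
im=manip.get_image("scene");o=cv2.resize(im["color"][150:330,290:490],None,fx=4,fy=3,interpolation=cv2.INTER_CUBIC) if 0 else cv2.resize(im["color"][150:340,290:490],None,fx=3,fy=3,interpolation=cv2.INTER_CUBIC)
cv2.imwrite("pics/s4.png",o[:,:,::-1])
E
```

```text
[ 0.5061 -0.377   0.1204] [-0.75   0.443  1.562 -0.     1.135 -2.095]
```

View pics/w4.png

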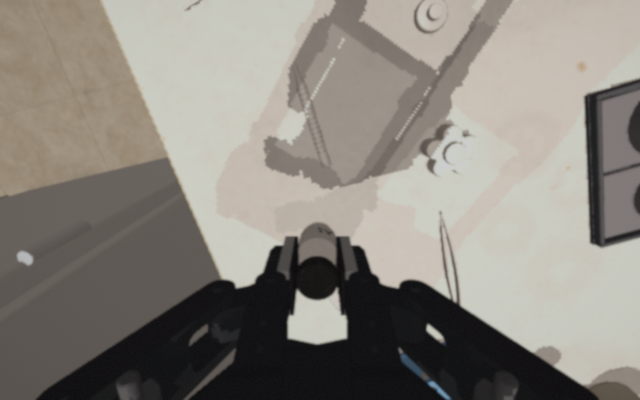

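View pics/s4.png

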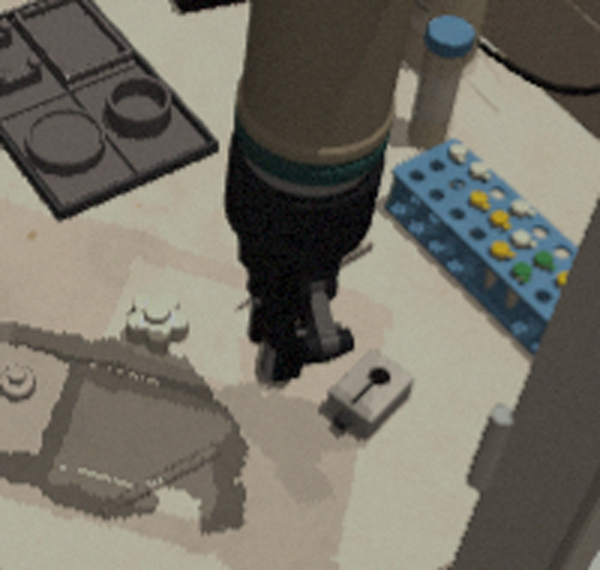

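The vial is held upright, its cap still at (317,280) as before the lift. Carrying it over the cup.

Emit:
{"api": "move_arm", "payload": {
  "series": [
    [[0.002,0.01,0,0,0,0,0.015],[0.004,0.018,0,0,0,0,0.015],[0.006,0.028,0,0,0,0,0.015],[0.006,0.03,0,0,0,0,0.015],[0.007,0.03,0,0,0,0,0.015],[0.007,0.03,0,0,0,0,0.015],[0.007,0.03,0,0,0,0,0.015],[0.007,0.03,0,0,0,0,0.015],[0.006,0.03,0,0,0,0,0.015],[0.005,0.028,0,0,0,0,0.015],[0.004,0.018,0,0,0,0,0.015],[0.002,0.01,0,0,0,0,0.015],[0,0,0,0,0,0,0.015],[0,0,0,0,0,0,0.015],[0,0,0,0,0,0,0.015]]
  ]
}}

```text
clock: 6.65
position: [0.5684, -0.0854, 0.119]
ee_rot: [-0.0, 0.113, 0.994, -0.0]
contact_force: [0.0, -0.6, 0.1]
width: 0.0202
```

```bash
python3 look.py w5
python3 - <<'E'
from h import *
im=manip.get_image("top");o=cv2.resize(im["color"][130:240,200:330],None,fx=5,fy=5,interpolation=cv2.INTER_CUBIC)
cv2.imwrite("pics/t5.png",o[:,:,::-1])
E
```

```text
[ 0.5684 -0.0854  0.119 ] [-2.700e-01  3.700e-01  1.691e+00 -1.000e-03  1.082e+00 -1.614e+00]
```

View pics/w5.png

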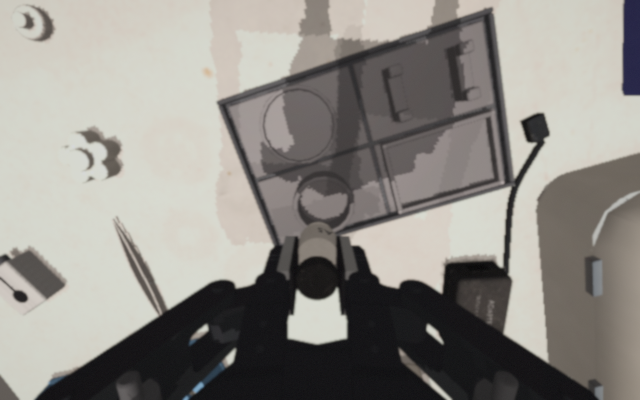

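View pics/t5.png

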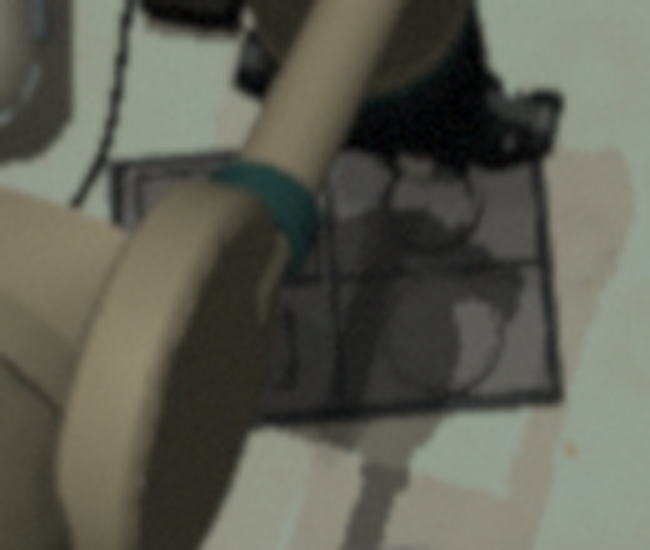

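The wrist view now shows the tray close up, with the cup at about (323,202) and the vial in the jaws. I'll zoom in to measure the holders again.

Run:
```python
from h import *
import pickle
st,im=pickle.load(open("w5.pkl","rb"))
c=im["color"][:,:,::-1]
def z(n,r0,r1,c0,c1,f):
    o=cv2.resize(c[r0:r1,c0:c1],None,fx=f,fy=f,interpolation=cv2.INTER_CUBIC)
    for k in range(c0-c0%20+20,c1,20): cv2.putText(o,str(k),((k-c0)*f,10),0,.4,(0,0,255)); cv2.line(o,((k-c0)*f,12),((k-c0)*f,18),(0,0,255))
    for k in range(r0-r0%20+20,r1,20): cv2.putText(o,str(k),(0,(k-r0)*f),0,.4,(0,0,255)); cv2.line(o,(28,(k-r0)*f),(34,(k-r0)*f),(0,0,255))
    cv2.imwrite(n,o)
z("pics/b1.png",70,250,210,370,3 if 0 else 3)
z("pics/b2.png",0,225,350,520,3 if 0 else 2 if 0 else 3)
```

```text
(no output)
```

View pics/b1.png

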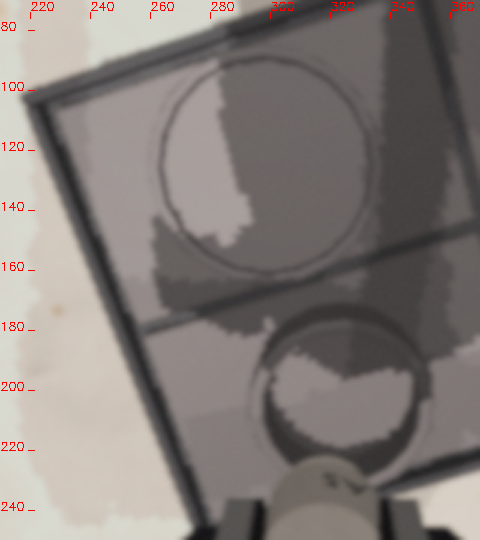

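View pics/b2.png

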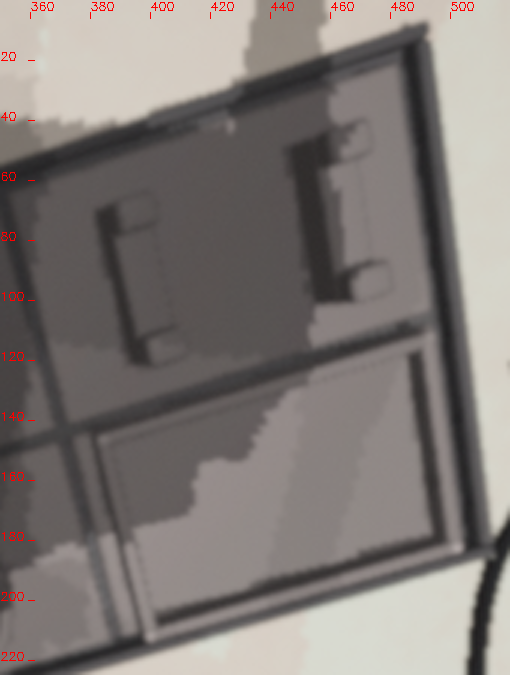

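Run:
```python
from h import *
import pickle
st,im=pickle.load(open("w5.pkl","rb")); T=wristT(st,im)
W=lambda u,v,z: onz(im,u,v,z,T)
b=lambda x,y,z:W(350+x/3,y/3,z)
print("cup",W(323.7,204.7,.03)); print("seat",W(298.7,125,.022))
L=(b(137,212,.03)+b(165,345,.03))/2;R=(b(350,140,.03)+b(370,280,.03))/2
print("fork",L,R,(L+R)/2,np.arctan2(-(R-L)[0],(R-L)[1]))
c=[b(97,438,.017),b(430,332,.017),b(463,548,.017),b(150,638,.017)]
print("well",np.mean(c,0),[x.round(4) for x in c],np.linalg.norm(c[0]-c[1]),np.linalg.norm(c[0]-c[3]))
print("vial bottom approx px", )
```

```text
cup [ 0.56947805 -0.08000991  0.03      ]
seat [ 0.50553894 -0.08504469  0.022     ]
fork [ 0.49996229 -0.00869425  0.03      ] [0.49580741 0.04082688 0.03      ] [0.49788485 0.01606631 0.03      ] 0.08370517934277455
well [0.56222162 0.02184487 0.017     ] [array([ 0.5363, -0.0248,  0.017 ]), array([0.5286, 0.0626, 0.017 ]), array([0.5885, 0.0686, 0.017 ]), array([ 0.5954, -0.0191,  0.017 ])] 0.08772306510940658 0.059363374164135736
vial bottom approx px
```

The closer view gives cup (.5695,-.080), seat (.5055,-.085), fork (.498,.016) and well (.562,.022), within 4 mm of before. I shift y by +3 mm and lower.

Emit:
{"api": "move_arm", "payload": {
  "series": [
    [[0.001,0.003,0,0,0,0,0.015],[0,0,-0.012,0,0,0,0.015],[0,0,-0.016,0,0,0,0.015],[0,0,-0.016,0,0,0,0.015],[0,0,-0.012,0,0,0,0.015],[0,0,-0.008,0,0,0,0.015],[0,0,-0.004,0,0,0,0.015],[0,0,-0.002,0,0,0,0.015],[0,0,0,0,0,0,0.015],[0,0,0,0,0,0,0.015]]
  ]
}}

```text
clock: 7.58
position: [0.5702, -0.0818, 0.0499]
ee_rot: [0.001, 0.113, 0.994, -0.0]
contact_force: [1.4, -0.5, -0.7]
width: 0.0201
```

```bash
python3 look.py w6;python3 - <<'E'
from h import *
im=manip.get_image("top");o=cv2.resize(im["color"][130:240,200:330],None,fx=5,fy=5,interpolation=cv2.INTER_CUBIC)
cv2.imwrite("pics/t6.png",o[:,:,::-1])
E
```

```text
[ 0.5702 -0.0818  0.0499] [-0.263  0.446  1.771  0.     0.924 -1.608]
```

View pics/w6.png

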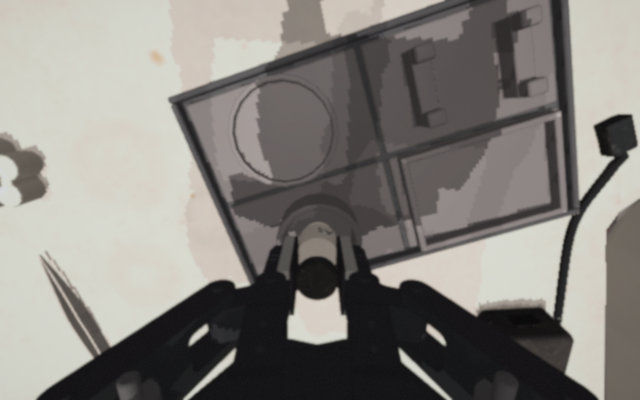

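The vial is inside the cup: the cup spans columns 280–357 and the vial sits at 318, so it is centred. No contact yet, so I lower in millimetre steps.

Emit:
{"api": "move_arm", "payload": {
  "series": [
    [[0,0,-0.001,0,0,0,0.015],[0,0,-0.001,0,0,0,0.015],[0,0,-0.001,0,0,0,0.015],[0,0,0,0,0,0,0.015],[0,0,0,0,0,0,0.015]]
  ]
}}

```text
clock: 8.1
position: [0.5698, -0.0815, 0.0464]
ee_rot: [0.0, 0.113, 0.994, 0.0]
contact_force: [1.1, 0.4, 0.4]
width: 0.0201
```

Emit:
{"api": "move_arm", "payload": {
  "series": [
    [[0,0,-0.001,0,0,0,0.015],[0,0,0,0,0,0,0.015],[0,0,0,0,0,0,0.015]]
  ]
}}

```text
clock: 8.35
position: [0.57, -0.0816, 0.0462]
ee_rot: [0.0, 0.113, 0.994, 0.0]
contact_force: [-0.5, 0.3, 5.8]
width: 0.02
```

Contact: +5.8 N upward. I release and retreat upward.

Emit:
{"api": "move_arm", "payload": {
  "series": [
    [[0,0,0,0,0,0,0.024],[0,0,0,0,0,0,0.03],[0,0,0,0,0,0,0.035],[0,0,0,0,0,0,0.04],[0,0,0,0,0,0,0.045],[0,0,0.01,0,0,0,0.045],[0,0,0.02,0,0,0,0.045],[0,0,0.03,0,0,0,0.045],[0,0,0.03,0,0,0,0.045],[0,0,0.03,0,0,0,0.045],[0,0,0.02,0,0,0,0.045],[0,0,0,0,0,0,0.045],[0,0,0,0,0,0,0.045]]
  ]
}}

```text
clock: 9.43
position: [0.5704, -0.0817, 0.1872]
ee_rot: [0.002, 0.113, 0.994, -0.0]
contact_force: [-0.5, 0.5, -0.7]
width: 0.0452
```

```bash
python3 look.py w7
```

```text
[ 0.5704 -0.0817  0.1872] [-0.263  0.311  1.594  0.     1.232 -1.608]
```

View pics/w7.png

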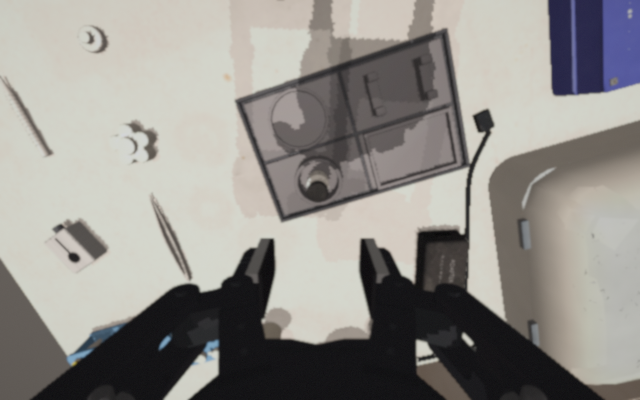

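The vial stands upright in the cup, cap at (317,188). Next the knob.

Emit:
{"api": "move_arm", "payload": {
  "series": [
    [[-0.018,-0.018,0,0,0,0,0.05],[-0.022,-0.022,0,0,0,0,0.05],[-0.024,-0.025,0,0,0,0,0.05],[-0.024,-0.025,0,0,0,0,0.05],[-0.024,-0.025,0,0,0,0,0.05],[-0.024,-0.025,-0.01,0,0,0,0.05],[-0.024,-0.024,-0.02,0,0,0,0.05],[-0.021,-0.02,-0.02,0,0,0,0.05],[0,0,-0.02,0,0,0,0.05],[0,0,-0.016,0,0,0,0.05],[0,0,0,0,0,0,0.05],[0,0,0,0,0,0,0.05],[0,0,0,0,0,0,0.05]]
  ]
}}

```text
clock: 10.57
position: [0.3889, -0.2654, 0.0993]
ee_rot: [-0.0, 0.112, 0.994, 0.0]
contact_force: [0.6, 0.4, 0.6]
width: 0.0501
```

```bash
python3 look.py w8
```

```text
[ 0.3889 -0.2654  0.0993] [-0.747  0.254  1.936  0.     0.952 -2.092]
```

View pics/w8.png

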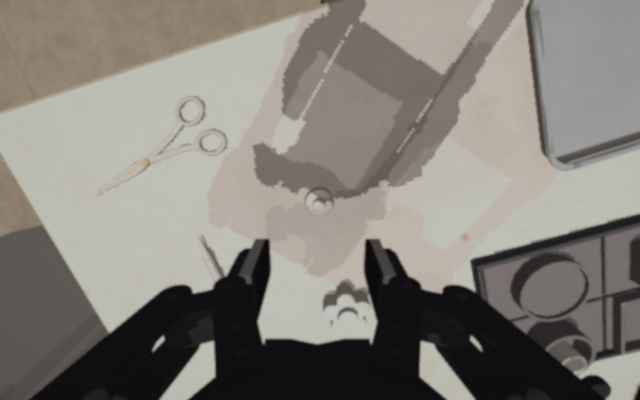

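The knob shows at (319,201), straight ahead between the jaws.

Run:
```python
from h import *
import pickle
st,im=pickle.load(open("w8.pkl","rb")); T=wristT(st,im)
c=im["color"][:,:,::-1][180:225,295:345]
cv2.imwrite("pics/k8.png",cv2.resize(c,None,fx=10,fy=10,interpolation=cv2.INTER_CUBIC))
print(onz(im,319,200.5,.009,T),onz(im,319,203,.016,T))
```

```text
[ 0.38617699 -0.26289313  0.009     ] [ 0.38589479 -0.26288334  0.016     ]
```

View pics/k8.png

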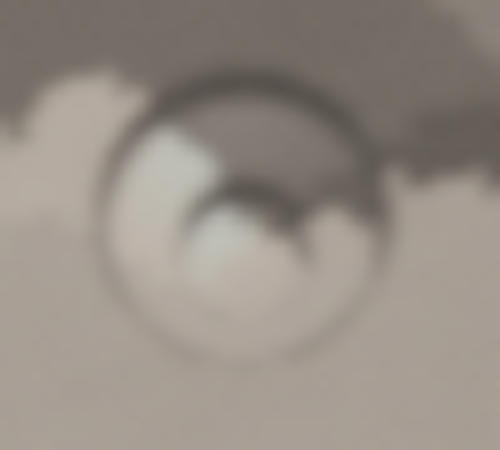

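Emit:
{"api": "move_arm", "payload": {
  "series": [
    [[-0.001,0.002,-0.01,0,0,0,0.04],[0,0,-0.016,0,0,0,0.035],[0,0,-0.016,0,0,0,0.03],[0,0,-0.016,0,0,0,0.03],[0,0,-0.012,0,0,0,0.03],[0,0,-0.006,0,0,0,0.03],[0,0,-0.003,0,0,0,0.03],[0,0,0,0,0,0,0.03],[0,0,0,0,0,0,0.03],[0,0,0,0,0,0,0.02],[0,0,0,0,0,0,0.012],[0,0,0,0,0,0,0.005],[0,0,0,0,0,0,0.005],[0,0,0,0,0,0,0.005]]
  ]
}}

```text
clock: 11.78
position: [0.3882, -0.264, 0.021]
ee_rot: [0.001, 0.113, 0.994, -0.0]
contact_force: [-0.1, 0.4, 5.8]
width: 0.0073
```

Emit:
{"api": "move_arm", "payload": {
  "series": [
    [[0,0,0,0,0,0,0.005],[0,0,0.005,0,0,0,0.005],[0,0,0.01,0,0,0,0.005],[0,0,0.015,0,0,0,0.005],[0,0,0.02,0,0,0,0.005],[0,0,0.02,0,0,0,0.005],[0,0,0,0,0,0,0.005],[0,0,0,0,0,0,0.005]]
  ]
}}

```text
clock: 12.45
position: [0.3882, -0.264, 0.0912]
ee_rot: [0.001, 0.113, 0.994, -0.001]
contact_force: [-0.6, 0.4, 0.0]
width: 0.007
```

```bash
python3 look.py w9
python3 - <<'E'
from h import *
c=cv2.imread("pics/w9.png")[180:330,220:420]
cv2.imwrite("pics/k9.png",cv2.resize(c,None,fx=4,fy=4,interpolation=cv2.INTER_CUBIC))
E
```

```text
[ 0.3882 -0.264   0.0912] [-0.746  0.261  1.952  0.     0.926 -2.091]
```

View pics/k9.png

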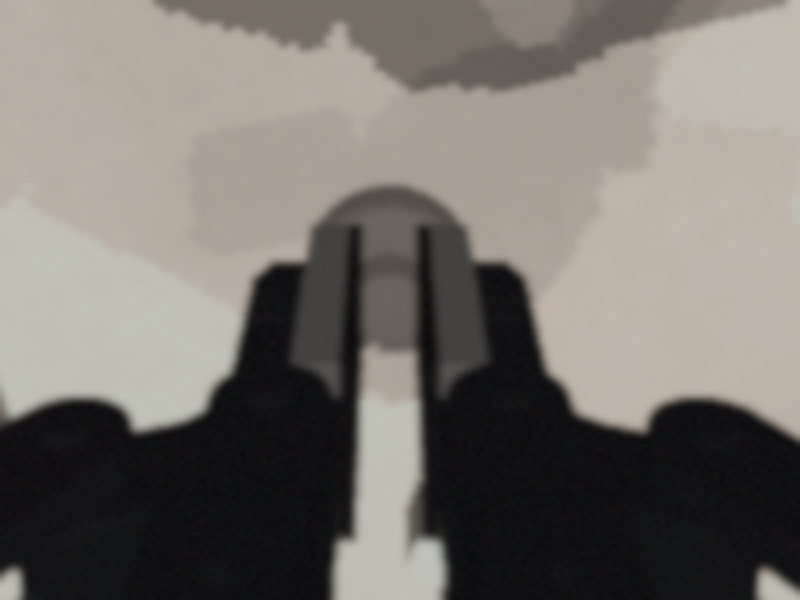

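The knob is held by its stem, upright. Carrying it to the seat.

Emit:
{"api": "move_arm", "payload": {
  "series": [
    [[0.006,0.009,0,0,0,0,0.005],[0.013,0.02,0,0,0,0,0.005],[0.015,0.022,0,0,0,0,0.005],[0.015,0.022,0,0,0,0,0.005],[0.015,0.023,0,0,0,0,0.005],[0.015,0.023,0,0,0,0,0.005],[0.014,0.022,0,0,0,0,0.005],[0.013,0.02,0,0,0,0,0.005],[0.008,0.012,0,0,0,0,0.005],[0.003,0.004,0,0,0,0,0.005],[0,0,-0.02,0,0,0,0.005],[0,0,0,0,0,0,0.005],[0,0,0,0,0,0,0.005]]
  ]
}}

```text
clock: 13.58
position: [0.5029, -0.0861, 0.0689]
ee_rot: [-0.002, 0.113, 0.994, 0.0]
contact_force: [-0.4, -0.5, -0.4]
width: 0.0073
```

```bash
python3 look.py w10
python3 - <<'E'
from h import *
c=cv2.imread("pics/w10.png")[130:330,200:440]
cv2.imwrite("pics/k10.png",cv2.resize(c,None,fx=3,fy=3,interpolation=cv2.INTER_CUBIC))
E
```

```text
[ 0.5029 -0.0861  0.0689] [-0.306  0.345  1.89  -0.     0.912 -1.651]
```

View pics/k10.png

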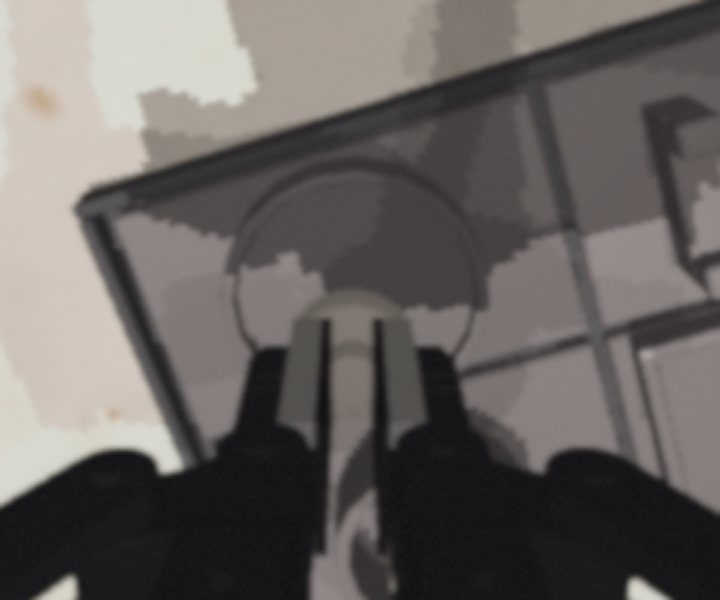

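The seat is centred at about column 357 of the zoom and the knob is at 351, so they are well aligned. Lowering.

Emit:
{"api": "move_arm", "payload": {
  "series": [
    [[0.002,0,-0.008,0,0,0,0.005],[0,0,-0.01,0,0,0,0.005],[0,0,-0.006,0,0,0,0.005],[0,0,-0.003,0,0,0,0.005],[0,0,-0.001,0,0,0,0.005],[0,0,0,0,0,0,0.005],[0,0,0,0,0,0,0.005]]
  ]
}}

```text
clock: 14.22
position: [0.5069, -0.0866, 0.0424]
ee_rot: [0.0, 0.113, 0.994, 0.0]
contact_force: [0.1, -0.7, -0.3]
width: 0.0075
```

Emit:
{"api": "move_arm", "payload": {
  "series": [
    [[0,0,-0.001,0,0,0,0.005],[0,0,-0.001,0,0,0,0.005],[0,0,-0.001,0,0,0,0.005],[0,0,0,0,0,0,0.005],[0,0,0,0,0,0,0.005]]
  ]
}}

```text
clock: 14.63
position: [0.5067, -0.0865, 0.0393]
ee_rot: [0.0, 0.113, 0.994, 0.0]
contact_force: [-0.9, 0.9, 0.1]
width: 0.0074
```

Emit:
{"api": "move_arm", "payload": {
  "series": [
    [[0,0,-0.001,0,0,0,0.005],[0,0,0,0,0,0,0.005],[0,0,0,0,0,0,0.005]]
  ]
}}

```text
clock: 14.88
position: [0.5069, -0.0866, 0.039]
ee_rot: [0.0, 0.113, 0.994, -0.0]
contact_force: [-0.5, 1.2, 5.1]
width: 0.007
```

Contact at 5.1 N. Release, rise, look.

Emit:
{"api": "move_arm", "payload": {
  "series": [
    [[0,0,0,0,0,0,0.012],[0,0,0,0,0,0,0.018],[0,0,0,0,0,0,0.024],[0,0,0,0,0,0,0.03],[0,0,0,0,0,0,0.03],[0,0,0.01,0,0,0,0.03],[0,0,0.02,0,0,0,0.03],[0,0,0.03,0,0,0,0.03],[0,0,0.03,0,0,0,0.04],[0,0,0.02,0,0,0,0.05],[0,0,0,0,0,0,0.05],[0,0,0,0,0,0,0.05]]
  ]
}}

```text
clock: 15.88
position: [0.5075, -0.0868, 0.1501]
ee_rot: [0.002, 0.113, 0.994, -0.0]
contact_force: [1.0, 0.7, -0.3]
width: 0.0499
```

```bash
python3 look.py w11
```

```text
[ 0.5075 -0.0868  0.1501] [-0.305  0.256  1.779  0.     1.103 -1.65 ]
```

View pics/w11.png

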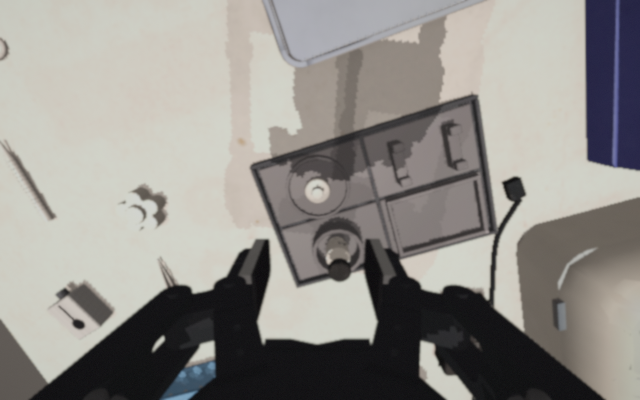

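The knob stands in the seat, stem up, at (317,190), and the vial is upright in its cup. Next the ear bar, turning the jaws by +0.294.

Emit:
{"api": "move_arm", "payload": {
  "series": [
    [[-0.004,-0.016,0,0,0,0.02,0.05],[-0.006,-0.028,0,0,0,0.03,0.05],[-0.006,-0.028,0,0,0,0.03,0.05],[-0.006,-0.028,0,0,0,0.03,0.05],[-0.006,-0.028,0,0,0,0.03,0.05],[-0.006,-0.028,0,0,0,0.03,0.05],[-0.006,-0.028,0,0,0,0.03,0.05],[-0.006,-0.028,-0.01,0,0,0.03,0.05],[-0.006,-0.028,-0.01,0,0,0.03,0.05],[-0.006,-0.026,-0.01,0,0,0.02,0.05],[-0.004,-0.014,-0.01,0,0,0.014,0.05],[0,0,0,0,0,0,0.05],[0,0,0,0,0,0,0.05],[0,0,0,0,0,0,0.05]]
  ]
}}

```text
clock: 17.1
position: [0.4443, -0.3653, 0.1075]
ee_rot: [-0.001, -0.034, 0.999, 0.001]
contact_force: [-0.0, 0.3, 0.6]
width: 0.05
```

```bash
python3 look.py w12
```

```text
[ 0.4443 -0.3653  0.1075] [-8.090e-01  3.830e-01  1.703e+00  1.000e-03  1.059e+00 -2.449e+00]
```

View pics/w12.png

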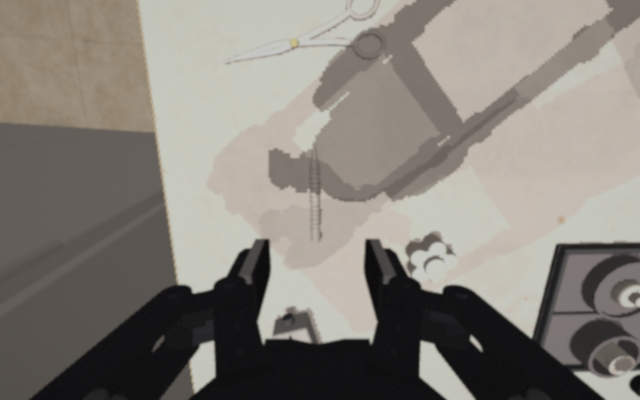

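The bar runs down the image from its tip at about (317,143) to its end at about (316,241), so the jaws are square to it.

Run:
```python
from h import *
c=cv2.imread("pics/w12.png")[130:260,270:370]
cv2.imwrite("pics/k12.png",cv2.resize(c,None,fx=5,fy=4.6 and 4.6,interpolation=cv2.INTER_CUBIC) if 0 else cv2.resize(c,None,fx=4.5,fy=4.5,interpolation=cv2.INTER_CUBIC))
```

```text
(no output)
```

View pics/k12.png

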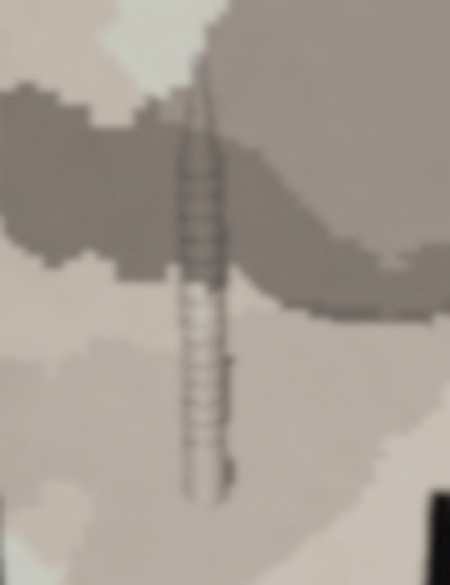

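Run:
```python
from h import *
import pickle
st,im=pickle.load(open("w12.pkl","rb")); T=wristT(st,im)
W=lambda x,y,z: onz(im,270+x/4.5,130+y/4.5,z,T)
tip=W(203,60,.004);s=W(201,160,.006);e=W(205,500,.006)
print(tip,s,e,np.linalg.norm(tip-e),np.linalg.norm(s-e))
m=e+(s-e)/np.linalg.norm(s-e)*.036; print("mid",m,"ang",np.arctan2((e-s)[1],(e-s)[0]))
R=q2R(st["ee_rot"]);print("jaw",np.arctan2(R[1,1],R[0,1]))
```

```text
[ 0.39772443 -0.36948059  0.004     ] [ 0.41523678 -0.36866679  0.006     ] [ 0.48205596 -0.36346658  0.006     ] 0.08456935233200857 0.06702122139998665
mid [ 0.44616448 -0.36625984  0.006     ] ang 0.07766863975498096
jaw 1.6386435399640846
```

Emit:
{"api": "move_arm", "payload": {
  "series": [
    [[0.001,0,-0.016,0,0,0,0.04],[0.001,0,-0.018,0,0,0,0.035],[0,0,-0.018,0,0,0,0.03],[0,0,-0.018,0,0,0,0.03],[0,0,-0.014,0,0,0,0.03],[0,0,-0.007,0,0,0,0.03],[0,0,-0.003,0,0,0,0.03],[0,0,0,0,0,0,0.03],[0,0,0,0,0,0,0.03]]
  ]
}}

```text
clock: 17.9
position: [0.4474, -0.3666, 0.0152]
ee_rot: [0.0, -0.034, 0.999, -0.0]
contact_force: [-0.2, 0.1, -0.2]
width: 0.0298
```

Emit:
{"api": "move_arm", "payload": {
  "series": [
    [[-0.001,0,-0.002,0,0,0,0.03],[0,0,0,0,0,0,0.02],[0,0,0,0,0,0,0.012],[0,0,0,0,0,0,0.003],[0,0,0,0,0,0,0.003],[0,0,0,0,0,0,0.003],[0,0,0,0,0,0,0.003]]
  ],
  "newtons": 50
}}

```text
clock: 18.48
position: [0.4459, -0.3668, 0.0129]
ee_rot: [0.0, -0.034, 0.999, -0.0]
contact_force: [-1.4, 0.5, 5.4]
width: 0.0049
```

Width 4.9 mm (this gauge reads about 3 mm low on small parts), so the bar is held. I lift and check.

Emit:
{"api": "move_arm", "payload": {
  "series": [
    [[0,0,0.005,0,0,0,0.003],[0,0,0.015,0,0,0,0.003],[0,0,0.02,0,0,0,0.003],[0,0,0.02,0,0,0,0.003],[0,0,0.02,0,0,0,0.003],[0,0,0.02,0,0,0,0.003],[0,0,0,0,0,0,0.003],[0,0,0,0,0,0,0.003]]
  ]
}}

```text
clock: 19.15
position: [0.4462, -0.367, 0.1131]
ee_rot: [0.001, -0.034, 0.999, -0.001]
contact_force: [-0.6, -1.4, -0.9]
width: 0.0052
```

```bash
python3 look.py w13
```

```text
[ 0.4462 -0.367   0.1131] [-0.809  0.378  1.694  0.     1.067 -2.448]
```

View pics/w13.png

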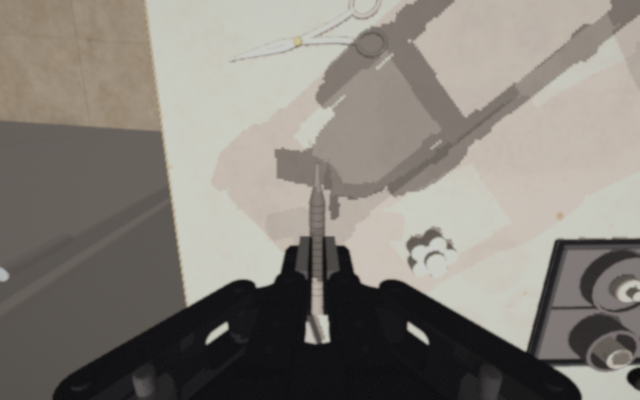

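The bar is held straight, tip toward the robot at (318,165). Carrying it to the fork while turning by -1.555.

Emit:
{"api": "move_arm", "payload": {
  "series": [
    [[0.002,0.012,0,0,0,-0.055,0.003],[0.003,0.024,0,0,0,-0.11,0.003],[0.003,0.026,0,0,0,-0.11,0.003],[0.003,0.026,0,0,0,-0.11,0.003],[0.003,0.026,0,0,0,-0.11,0.003],[0.003,0.026,0,0,0,-0.11,0.003],[0.004,0.026,0,0,0,-0.11,0.003],[0.004,0.026,0,0,0,-0.11,0.003],[0.004,0.026,0,0,0,-0.11,0.003],[0.004,0.026,0,0,0,-0.11,0.003],[0.004,0.026,0,0,0,-0.11,0.003],[0.003,0.026,0,0,0,-0.11,0.003],[0.003,0.026,0,0,0,-0.11,0.003],[0.003,0.026,0,0,0,-0.11,0.003],[0.003,0.022,0,0,0,-0.05,0.003],[0.002,0.012,0,0,0,-0.02,0.003],[0,0,0,0,0,0,0.003],[0,0,0,0,0,0,0.003],[0,0,0,0,0,0,0.003]]
  ]
}}

```text
clock: 20.78
position: [0.496, 0.015, 0.1114]
ee_rot: [-0.001, 0.677, 0.736, -0.001]
contact_force: [0.2, -0.1, 0.0]
width: 0.0051
```

```bash
python3 look.py w14
python3 - <<'E'
from h import *
st=manip.get_state();R=q2R(st["ee_rot"]);print("jaw",np.arctan2(R[1,1],R[0,1]))
E
```

```text
[0.496  0.015  0.1114] [-1.100e-01  2.740e-01  1.867e+00 -1.000e-03  1.003e+00 -1.940e-01]
jaw 0.08371168652285946
```

View pics/w14.png

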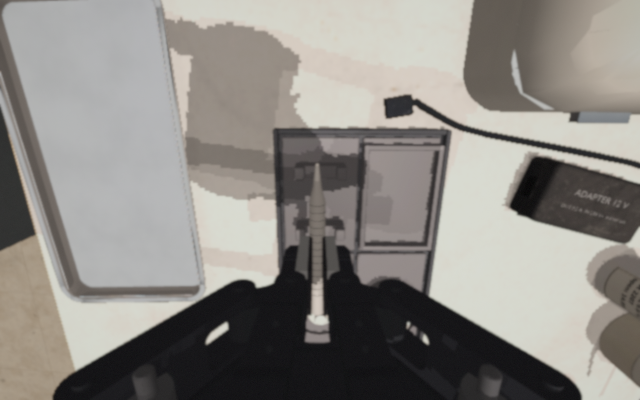

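The bar is parallel to the tray edges, with the rests showing behind it at rows 168 and 225. I'll zoom to check alignment.

Run:
```python
from h import *
c=cv2.imread("pics/w14.png")[120:290,260:450]
cv2.imwrite("pics/k14.png",cv2.resize(c,None,fx=4,fy=4 if 0 else 3.5,interpolation=cv2.INTER_CUBIC) if 0 else cv2.resize(c,None,fx=3.5,fy=3.5,interpolation=cv2.INTER_CUBIC))
```

```text
(no output)
```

View pics/k14.png

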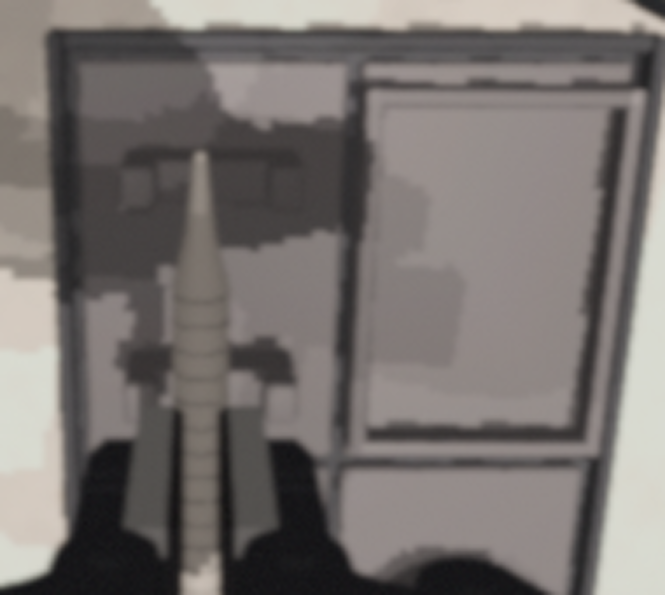

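Run:
```python
from h import *
import pickle
st,im=pickle.load(open("w14.pkl","rb")); T=wristT(st,im)
W=lambda x,y,z: onz(im,260+x/3.5,120+y/3.5,z,T)
A=W(211,187,.03);B=W(208,402,.03);print(A,B,np.linalg.norm(A-B),(A+B)/2,np.arctan2(-(A-B)[0],(A-B)[1]))
c=[W(364,90,.017),W(643,95,.017),W(597,455,.017),W(347,455,.017)];print([x.round(4) for x in c],np.mean(c,0))
Ti=T@np.eye(4)
for z in(.111,): print("rod tip",W(200,152,st["position"][2]-.009))
```

```text
[0.49592581 0.04231684 0.03      ] [ 0.49965584 -0.00739301  0.03      ] 0.04984959973551854 [0.49779083 0.01746192 0.03      ] 0.07489563255358829
[array([0.5277, 0.0638, 0.017 ]), array([0.5888, 0.068 , 0.017 ]), array([ 0.5963, -0.0194,  0.017 ]), array([ 0.5354, -0.0246,  0.017 ])] [0.56205985 0.0219507  0.017     ]
rod tip [0.49186396 0.06371894 0.10237775]
```

Fork centre is (.498,.017) and the bar's middle is at about (.496,.014). I shift slightly and lower.

Emit:
{"api": "move_arm", "payload": {
  "series": [
    [[0.001,0.002,-0.01,0,0,0,0.003],[0,0,-0.016,0,0,0,0.003],[0,0,-0.018,0,0,0,0.003],[0,0,-0.016,0,0,0,0.003],[0,0,-0.008,0,0,0,0.003],[0,0,-0.003,0,0,0,0.003],[0,0,-0.002,0,0,0,0.003],[0,0,0,0,0,0,0.003],[0,0,0,0,0,0,0.003]]
  ]
}}

```text
clock: 21.58
position: [0.4984, 0.0172, 0.0399]
ee_rot: [0.001, 0.677, 0.736, 0.0]
contact_force: [-0.0, 0.6, -0.2]
width: 0.0051
```

Emit:
{"api": "move_arm", "payload": {
  "series": [
    [[0,0,-0.002,0,0,0,0.003],[0,0,-0.001,0,0,0,0.003],[0,0,-0.001,0,0,0,0.003],[0,0,0,0,0,0,0.003],[0,0,0,0,0,0,0.003]]
  ]
}}

```text
clock: 22.0
position: [0.4978, 0.0175, 0.0354]
ee_rot: [0.0, 0.677, 0.736, 0.0]
contact_force: [0.2, -0.2, 0.1]
width: 0.0048
```

```bash
python3 look.py w15
python3 - <<'E'
from h import *
c=cv2.imread("pics/w15.png")[100:330,200:440]
cv2.imwrite("pics/k15.png",cv2.resize(c,None,fx=2.5,fy=2.5,interpolation=cv2.INTER_CUBIC))
E
```

```text
[0.4978 0.0175 0.0354] [-0.105  0.374  1.958  0.     0.81  -0.189]
```

View pics/k15.png

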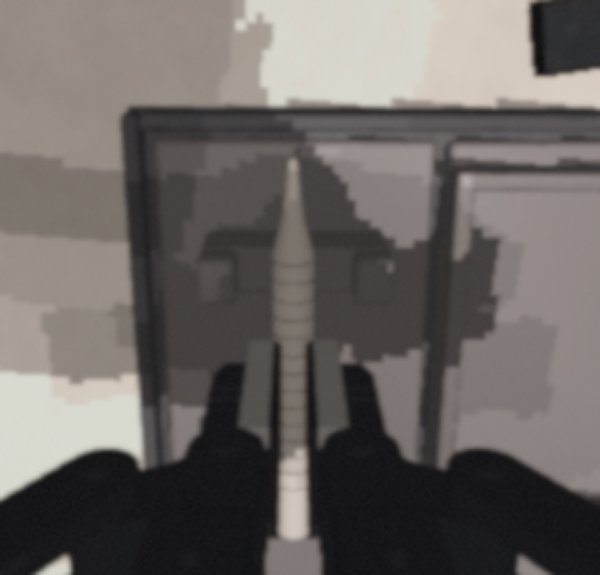

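The bar at column 293 lies centred between the fork tips at 218 and 375. One more millimetre down to make contact.

Emit:
{"api": "move_arm", "payload": {
  "series": [
    [[0,0,-0.001,0,0,0,0.003],[0,0,0,0,0,0,0.003],[0,0,0,0,0,0,0.003]]
  ]
}}

```text
clock: 22.3
position: [0.498, 0.0175, 0.0349]
ee_rot: [0.0, 0.677, 0.736, 0.0]
contact_force: [-1.4, -0.3, 4.9]
width: 0.005
```

Emit:
{"api": "move_arm", "payload": {
  "series": [
    [[0,0,0,0,0,0,0.01],[0,0,0,0,0,0,0.015],[0,0,0,0,0,0,0.02],[0,0,0,0,0,0,0.025],[0,0,0,0,0,0,0.025],[0,0,0.01,0,0,0,0.025],[0,0,0.02,0,0,0,0.025],[0,0,0.03,0,0,0,0.025],[0,0,0.03,0,0,0,0.03],[0,0,0.03,0,0,0,0.04],[0,0,0,0,0,0,0.05],[0,0,0,0,0,0,0.06],[0,0,0,0,0,0,0.06]]
  ]
}}

```text
clock: 23.38
position: [0.4972, 0.0175, 0.1539]
ee_rot: [-0.0, 0.677, 0.736, -0.0]
contact_force: [-0.8, 0.2, -0.7]
width: 0.0601
```

```bash
python3 look.py w16
```

```text
[0.4972 0.0175 0.1539] [-0.105  0.23   1.805 -0.     1.107 -0.189]
```

View pics/w16.png

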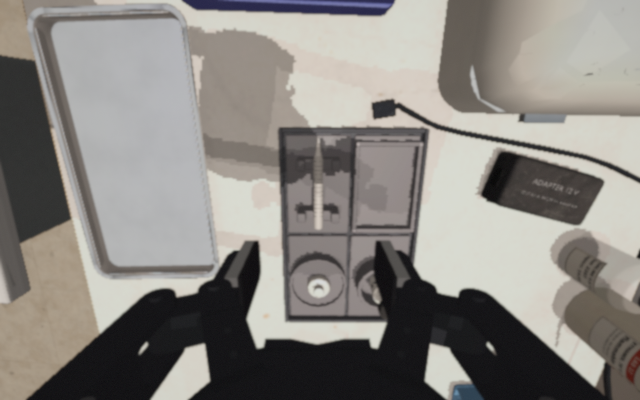

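The bar rests in both forks. Its midpoint is at about (319,185), parallel to the tray. Next the clamp, turning the jaws by +1.787 so the camera stays on the robot side.

Emit:
{"api": "move_arm", "payload": {
  "series": [
    [[0.003,-0.012,0,0,0,0.06,0.07],[0.005,-0.024,0,0,0,0.11,0.08],[0.006,-0.026,0,0,0,0.115,0.085],[0.006,-0.026,0,0,0,0.115,0.085],[0.006,-0.026,0,0,0,0.115,0.085],[0.006,-0.026,0,0,0,0.115,0.085],[0.006,-0.026,0,0,0,0.115,0.085],[0.006,-0.026,0,0,0,0.115,0.085],[0.006,-0.026,0,0,0,0.115,0.085],[0.006,-0.026,0,0,0,0.115,0.085],[0.006,-0.026,0,0,0,0.115,0.085],[0.006,-0.026,0,0,0,0.115,0.085],[0.006,-0.026,0,0,0,0.115,0.085],[0.006,-0.026,0,0,0,0.115,0.085],[0.005,-0.024,-0.01,0,0,0.115,0.085],[0.003,-0.02,-0.01,0,0,0.08,0.085],[0.001,0,-0.01,0,0,0.042,0.085],[0,0,0,0,0,0,0.085],[0,0,0,0,0,0,0.085],[0,0,0,0,0,0,0.085]]
  ]
}}

```text
clock: 25.1
position: [0.5864, -0.3737, 0.1235]
ee_rot: [-0.001, -0.149, 0.989, 0.001]
contact_force: [0.3, 0.1, 0.5]
width: 0.0845
```

```bash
python3 look.py w17
python3 - <<'E'
from h import *
st=manip.get_state();R=q2R(st["ee_rot"]);print("jaw",np.arctan2(R[1,1],R[0,1]))
c=cv2.imread("pics/w17.png")[130:280,250:400]
cv2.imwrite("pics/k17.png",cv2.resize(c,None,fx=4,fy=4,interpolation=cv2.INTER_CUBIC))
E
```

```text
[ 0.5864 -0.3737  0.1235] [-0.668  0.531  1.395  0.     1.218 -2.538]
jaw 1.870959160445625
```

View pics/w17.png

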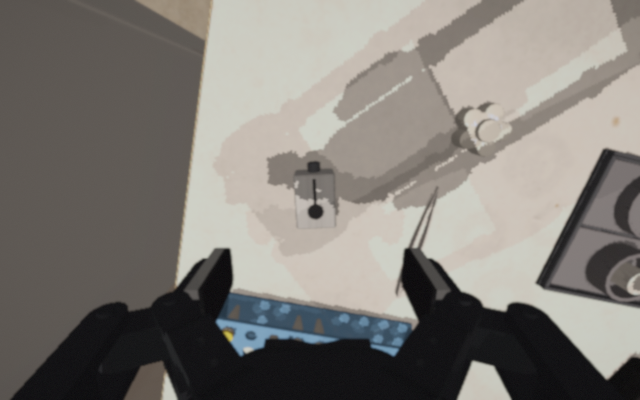

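View pics/k17.png

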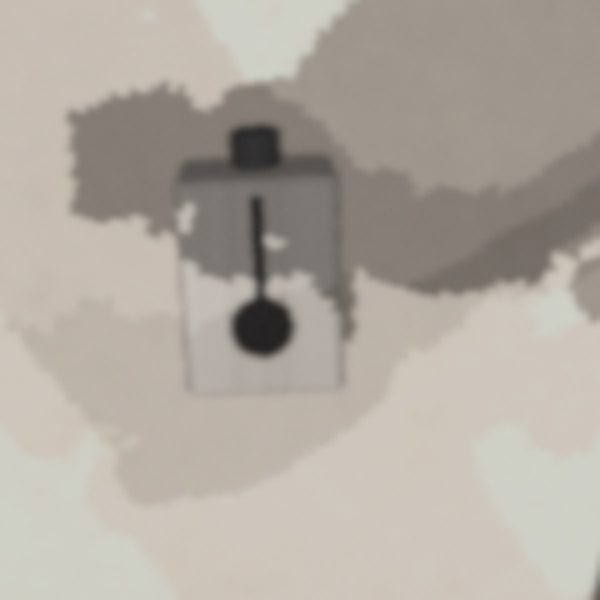

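The clamp is square to the jaws, its top face centred at about (315,201). Forceps end at (398,293).

Run:
```python
from h import *
import pickle
st,im=pickle.load(open("w17.pkl","rb")); T=wristT(st,im)
c=[onz(im,250+x/4,130+y/4,.024,T) for x,y in((177,185),(337,178),(343,385),(187,392))]
print([x.round(4) for x in c],np.mean(c,0)); d=(c[2]+c[3]-c[0]-c[1])/2; print(np.linalg.norm(d),np.linalg.norm(c[0]-c[1]),np.arctan2(d[1],d[0]))
for p in((438,187),(398,293)): print("forceps",onz(im,*p,.006,T))
```

```text
[array([ 0.5718, -0.3969,  0.024 ]), array([ 0.5609, -0.3665,  0.024 ]), array([ 0.6035, -0.3512,  0.024 ]), array([ 0.6148, -0.3825,  0.024 ])] [ 0.58776272 -0.37427225  0.024     ]
0.0453107636994642 0.03233107868403747 0.3351114456105155
forceps [ 0.54826146 -0.2730622   0.006     ]
forceps [ 0.66053067 -0.26585949  0.006     ]
```

Emit:
{"api": "move_arm", "payload": {
  "series": [
    [[0.001,-0.001,-0.01,0,0,0.03,0.07],[0,0,-0.018,0,0,0,0.06],[0,0,-0.018,0,0,0,0.06],[0,0,-0.018,0,0,0,0.06],[0,0,-0.018,0,0,0,0.06],[0,0,-0.012,0,0,0,0.06],[0,0,-0.004,0,0,0,0.06],[0,0,0,0,0,0,0.06],[0,0,0,0,0,0,0.06]]
  ]
}}

```text
clock: 25.9
position: [0.5883, -0.3757, 0.0272]
ee_rot: [0.0, -0.164, 0.986, -0.0]
contact_force: [-0.2, 0.5, -0.7]
width: 0.0599
```

Emit:
{"api": "move_arm", "payload": {
  "series": [
    [[0,0,-0.002,0,0,0,0.05],[0,0,0,0,0,0,0.042],[0,0,0,0,0,0,0.036],[0,0,0,0,0,0,0.03],[0,0,0,0,0,0,0.025],[0,0,0,0,0,0,0.025],[0,0,0,0,0,0,0.025],[0,0,0.005,0,0,0,0.025],[0,0,0.012,0,0,0,0.025],[0,0,0.02,0,0,0,0.025],[0,0,0.02,0,0,0,0.025],[0,0,0.02,0,0,0,0.025],[0,0,0.02,0,0,0,0.025],[0,0,0,0,0,0,0.025],[0,0,0,0,0,0,0.025]]
  ],
  "newtons": 60
}}

```text
clock: 27.15
position: [0.5883, -0.3761, 0.1228]
ee_rot: [0.001, -0.164, 0.986, -0.001]
contact_force: [0.2, 0.5, -0.9]
width: 0.0323
```

```bash
python3 look.py w18
```

```text
[ 0.5883 -0.3761  0.1228] [-0.668  0.533  1.393  0.     1.213 -2.569]
```

View pics/w18.png

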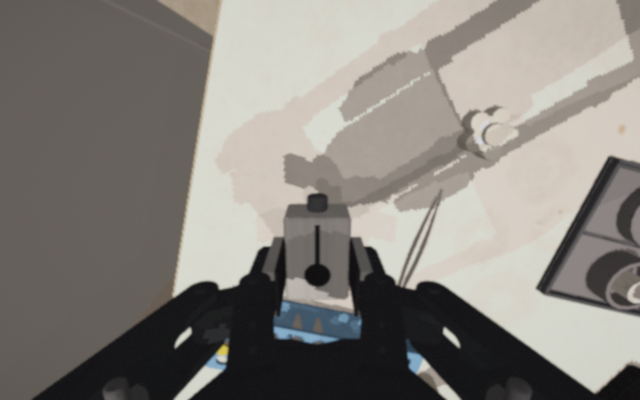

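The clamp is held level. Before carrying it, I check where the large case on the left stands relative to the camera side of the gripper.

Run:
```python
from h import *
import pickle
t=pickle.load(open("im0.pkl","rb"))[1]["top"]; s=pickle.load(open("im0.pkl","rb"))[1]["scene"]
for z in(0,.1): 
  for p in((208,150),(150,163),(205,68),(120,160)): print(z,p,onz(t,*p,z).round(3))
# height: two-view rays: front right-lower corner in scene ~ (383,100) ; table contact
for z in(0,.05,.1,.15): print("scene",z,onz(s,383,85,z).round(3),onz(s,325,134,z).round(3))
st,im=pickle.load(open("w16.pkl","rb")); T=wristT(st,im)
for z in(0,.05,.1): print("w16",z,onz(im,441,85,z,T).round(3),onz(im,475,112,z,T).round(3))
im=manip.get_image("scene");o=im["color"][20:220,150:420];cv2.imwrite("pics/s18.png",cv2.resize(o,None,fx=2.8,fy=2.8)[:,:,::-1])
```

```text
0 (208, 150) [0.627 0.116 0.   ]
0 (150, 163) [0.594 0.259 0.   ]
0 (205, 68) [0.85  0.133 0.   ]
0 (120, 160) [0.602 0.334 0.   ]
0.1 (208, 150) [0.595 0.084 0.1  ]
0.1 (150, 163) [0.566 0.211 0.1  ]
0.1 (205, 68) [0.793 0.099 0.1  ]
0.1 (120, 160) [0.574 0.278 0.1  ]
scene 0 [0.899 0.253 0.   ] [0.64  0.119 0.   ]
scene 0.05 [0.854 0.188 0.05 ] [0.612 0.063 0.05 ]
scene 0.1 [0.809 0.122 0.1  ] [0.584 0.006 0.1  ]
scene 0.15 [0.764 0.057 0.15 ] [ 0.556 -0.05   0.15 ]
w16 0 [0.602 0.12  0.   ] [0.639 0.099 0.   ]
w16 0.05 [0.582 0.115 0.05 ] [0.613 0.098 0.05 ]
w16 0.1 [0.563 0.111 0.1  ] [0.587 0.097 0.1  ]
```

View pics/s18.png

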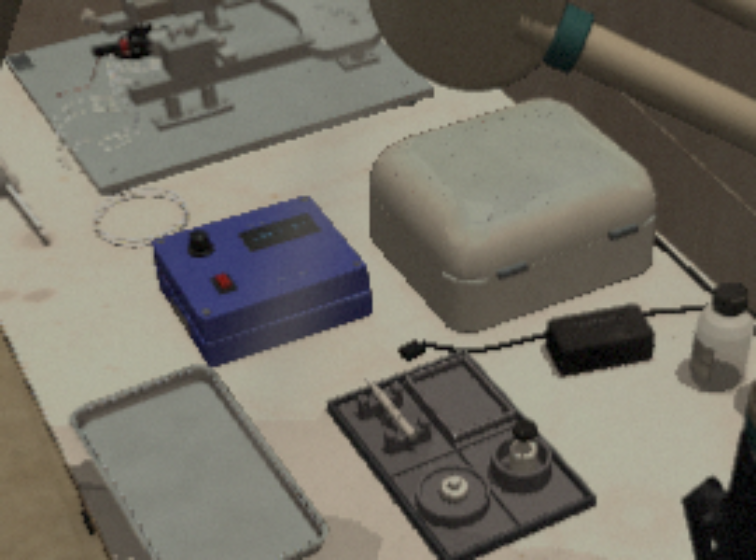

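The case's near corner is at about (.62,.115) and about 0.11 m high. The gripper stays below y = .065 there, so it is clear. The scene view also shows vial, knob and bar well placed. Carrying the clamp, a little higher over the vial.

Emit:
{"api": "move_arm", "payload": {
  "series": [
    [[-0.001,0.01,0.01,0,0,-0.04,0.025],[-0.001,0.02,0.02,0,0,-0.1,0.025],[-0.001,0.024,0.01,0,0,-0.11,0.025],[-0.002,0.024,0,0,0,-0.11,0.025],[-0.002,0.024,0,0,0,-0.11,0.025],[-0.002,0.024,0,0,0,-0.11,0.025],[-0.002,0.024,0,0,0,-0.11,0.025],[-0.002,0.024,0,0,0,-0.11,0.025],[-0.002,0.024,0,0,0,-0.11,0.025],[-0.002,0.024,0,0,0,-0.11,0.025],[-0.002,0.024,0,0,0,-0.11,0.025],[-0.002,0.024,0,0,0,-0.11,0.025],[-0.002,0.024,0,0,0,-0.11,0.025],[-0.001,0.024,0,0,0,-0.11,0.025],[-0.001,0.024,0,0,0,-0.11,0.025],[-0.001,0.024,0,0,0,-0.11,0.025],[-0.001,0.02,0,0,0,-0.1,0.025],[0,0.01,0,0,0,-0.04,0.025],[0,0,0,0,0,0,0.025],[0,0,0,0,0,0,0.025]]
  ]
}}

```text
clock: 28.92
position: [0.5599, 0.0207, 0.16]
ee_rot: [-0.001, 0.677, 0.736, -0.001]
contact_force: [0.1, -0.8, -0.6]
width: 0.0319
```

```bash
python3 look.py w19
python3 - <<'E'
from h import *
st=manip.get_state();R=q2R(st["ee_rot"]);print("jaw",np.arctan2(R[1,1],R[0,1]))
E
```

```text
[0.5599 0.0207 0.16  ] [-8.700e-02  3.140e-01  1.665e+00 -1.000e-03  1.166e+00 -1.700e-01]
jaw 0.08255574320608583
```

View pics/w19.png

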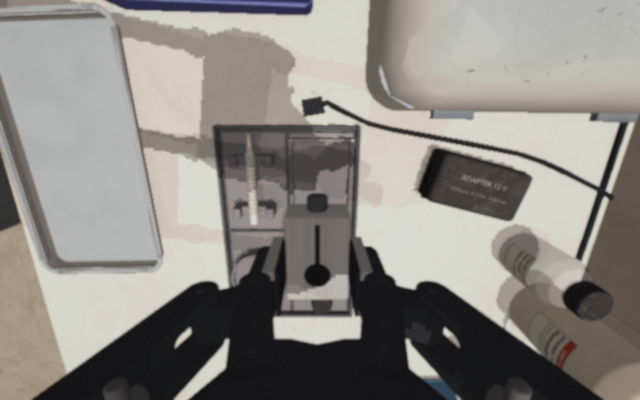

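Emit:
{"api": "move_arm", "payload": {
  "series": [
    [[0.001,0,-0.015,0,0,0,0.025],[0.001,0,-0.02,0,0,0,0.025],[0,0,-0.02,0,0,0,0.025],[0,0,-0.02,0,0,0,0.025],[0,0,0,0,0,0,0.025],[0,0,0,0,0,0,0.025]]
  ]
}}

```text
clock: 29.47
position: [0.5618, 0.0195, 0.0852]
ee_rot: [-0.001, 0.678, 0.735, -0.001]
contact_force: [0.2, -0.0, -0.5]
width: 0.0319
```

```bash
python3 look.py w20
python3 - <<'E'
from h import *
c=cv2.imread("pics/w20.png")[100:340,180:440]
cv2.imwrite("pics/k20.png",cv2.resize(c,None,fx=2.5,fy=2.5,interpolation=cv2.INTER_CUBIC))
E
```

```text
[0.5618 0.0195 0.0852] [-0.089  0.39   1.759 -0.     0.996 -0.169]
```

View pics/k20.png

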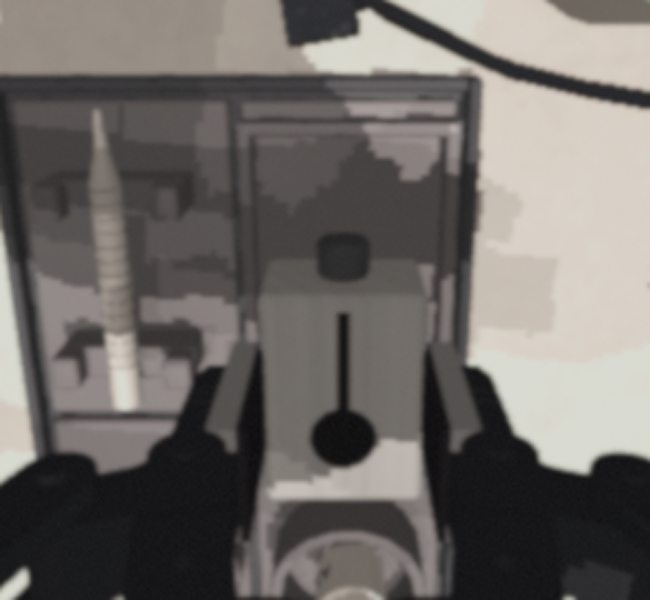

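Run:
```python
from h import *
import pickle
st,im=pickle.load(open("w20.pkl","rb")); T=wristT(st,im)
W=lambda x,y,z: onz(im,180+x/2.5,100+y/2.5,z,T)
a=W(238,122,.017);b=W(460,122,.017);print(a,b,np.linalg.norm(a-b))
m=(a+b)/2; yax=np.array([-.08,.9968,0]); print("centre est", m-yax*.0437)
c=W(342,296,st["position"][2]-.0018);print("block front top edge mid",c, "centre", c-yax*.024)
```

```text
[0.52947337 0.06446186 0.017     ] [0.5895484 0.069356  0.017    ] 0.060274057340363216
centre est [0.56300688 0.02334877 0.017     ]
block front top edge mid [0.559831   0.04267469 0.08340296] centre [0.561751   0.01875149 0.08340296]
```

The pocket centre is (.563,.022) and the block centre (.562,.019), so I adjust by 1–2 mm and lower.

Emit:
{"api": "move_arm", "payload": {
  "series": [
    [[0.001,0.002,-0.01,0,0,0,0.025],[0,0,-0.016,0,0,0,0.025],[0,0,-0.014,0,0,0,0.025],[0,0,-0.006,0,0,0,0.025],[0,0,-0.002,0,0,0,0.025],[0,0,0,0,0,0,0.025],[0,0,0,0,0,0,0.025]]
  ]
}}

```text
clock: 30.1
position: [0.5645, 0.0224, 0.0391]
ee_rot: [0.001, 0.678, 0.735, 0.001]
contact_force: [0.4, 0.6, -0.9]
width: 0.0321
```

Emit:
{"api": "move_arm", "payload": {
  "series": [
    [[0,0,-0.002,0,0,0,0.025],[0,0,-0.001,0,0,0,0.025],[0,0,-0.001,0,0,0,0.025],[0,0,0,0,0,0,0.025],[0,0,0,0,0,0,0.025]]
  ]
}}

```text
clock: 30.52
position: [0.5638, 0.0224, 0.0344]
ee_rot: [0.0, 0.678, 0.735, 0.0]
contact_force: [0.4, -0.5, -0.9]
width: 0.0325
```

Emit:
{"api": "move_arm", "payload": {
  "series": [
    [[0,0,-0.001,0,0,0,0.025],[0,0,0,0,0,0,0.025],[0,0,0,0,0,0,0.025]]
  ]
}}

```text
clock: 30.77
position: [0.564, 0.0224, 0.0335]
ee_rot: [0.0, 0.678, 0.735, 0.0]
contact_force: [-0.7, 0.2, -0.0]
width: 0.0319
```

Emit:
{"api": "move_arm", "payload": {
  "series": [
    [[0,0,-0.001,0,0,0,0.025],[0,0,0,0,0,0,0.025],[0,0,0,0,0,0,0.025]]
  ]
}}

```text
clock: 31.02
position: [0.564, 0.0224, 0.0335]
ee_rot: [0.0, 0.678, 0.735, 0.0]
contact_force: [-1.8, -0.9, 7.3]
width: 0.0321
```

Contact at 7.3 N with the block on the floor. Release with a small opening and retreat.

Emit:
{"api": "move_arm", "payload": {
  "series": [
    [[0,0,0,0,0,0,0.035],[0,0,0,0,0,0,0.038],[0,0,0,0,0,0,0.041],[0,0,0,0,0,0,0.042],[0,0,0,0,0,0,0.042],[0,0,0.01,0,0,0,0.042],[0,0,0.02,0,0,0,0.042],[0,0,0.03,0,0,0,0.042],[0,0,0.03,0,0,0,0.042],[0,-0.01,0.03,0,0,0,0.042],[0,-0.03,0.03,0,0,0,0.042],[0,-0.03,0.02,0,0,0,0.042],[0,-0.03,0,0,0,0,0.042],[0,0,0,0,0,0,0.042],[0,0,0,0,0,0,0.042],[0,0,0,0,0,0,0.042]]
  ]
}}

```text
clock: 32.35
position: [0.5632, -0.0766, 0.2017]
ee_rot: [-0.001, 0.678, 0.735, 0.0]
contact_force: [-0.2, 0.5, -0.4]
width: 0.0421
```

```bash
python3 look.py w21
python3 - <<'E'
from h import *
im=manip.get_image("scene");o=im["color"][100:280,240:480];cv2.imwrite("pics/s21.png",cv2.resize(o,None,fx=3,fy=3,interpolation=cv2.INTER_CUBIC)[:,:,::-1])
E
```

```text
[ 0.5632 -0.0766  0.2017] [-2.580e-01  2.920e-01  1.585e+00  1.000e-03  1.265e+00 -3.390e-01]
```

View pics/w21.png

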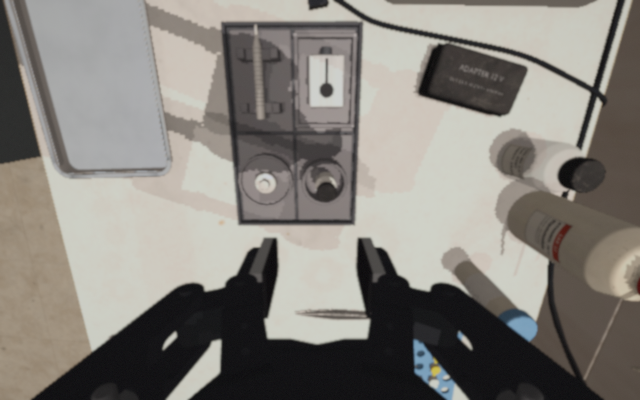

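View pics/s21.png

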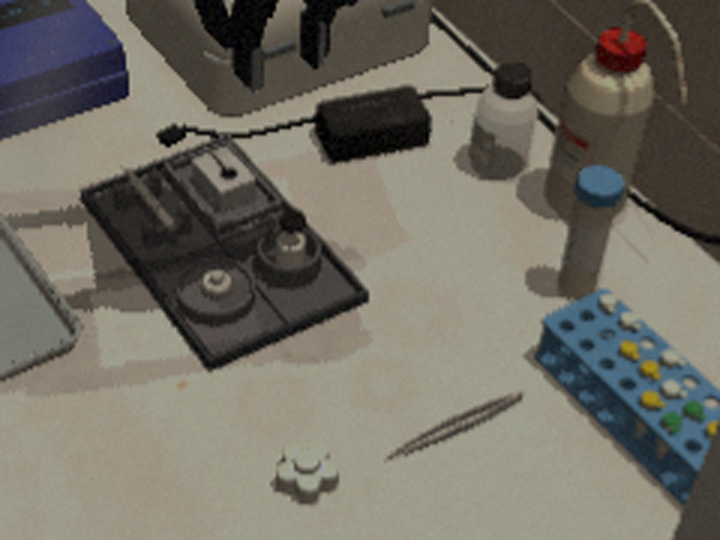

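All four parts sit in their holders, and the forceps and lobed knob are in place. I'll zoom in for a numeric check of the offsets.

Run:
```python
from h import *
c=cv2.imread("pics/w21.png")[15:230,215:370]
o=cv2.resize(c,None,fx=2.79,fy=2.79,interpolation=cv2.INTER_CUBIC) if 0 else cv2.resize(c,None,fx=4,fy=4,interpolation=cv2.INTER_CUBIC)
cv2.imwrite("pics/k21a.png",o[:480]);cv2.imwrite("pics/k21b.png",o[440:])
```

```text
(no output)
```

View pics/k21a.png

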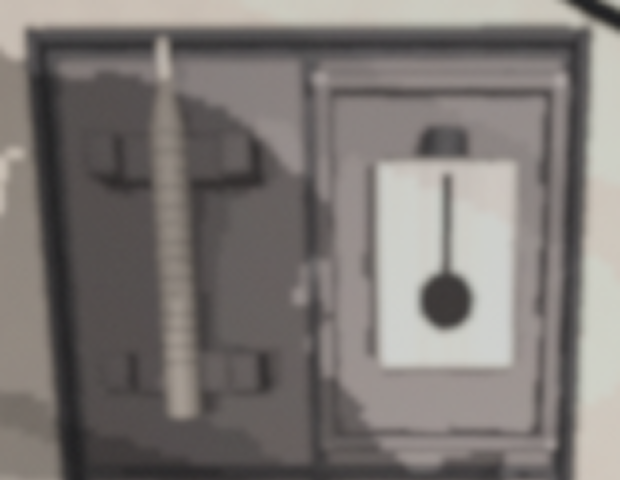

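View pics/k21b.png

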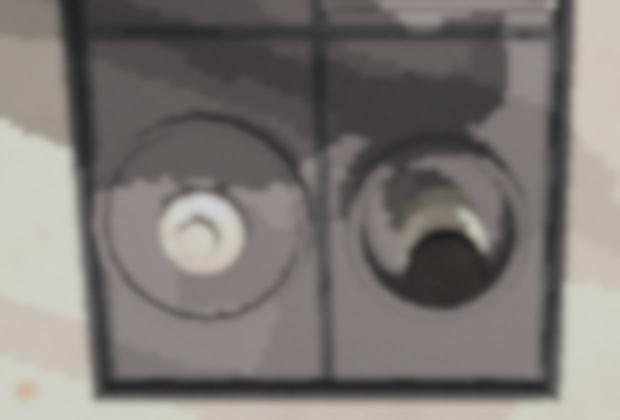

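Run:
```python
from h import *
import pickle
st,im=pickle.load(open("w21.pkl","rb")); T=wristT(st,im)
A=lambda x,y,z: onz(im,215+x/4,15+y/4,z,T)
B=lambda x,y,z: onz(im,215+x/4,15+(y+440)/4,z,T)
y=np.array([-.08,.9968]);x=np.array([.9968,.08])
def rel(n,p,c): d=(p-c)[:2]; print(n,"dx %.1f dy %.1f mm"%(d@x*1e3,d@y*1e3))
rel("knob stem",B(200,235,.034),B(208,217,.022))
rel("vial cap",B(447,275,.062),B(437,223,.030))
well=np.mean([A(315,75,.017),A(568,75,.017),A(553,455,.017),A(325,455,.017)],0)
cl=np.mean([A(378,160,.032),A(517,160,.032),A(513,367,.032),A(378,367,.032)],0); rel("clamp",cl,well)
fk=np.mean([A(103,155,.03),A(240,153,.03),A(120,372,.03),A(250,370,.03)],0)
e=A(183,410,.03);t=A(162,38,.026);s=A(168,105,.03); d=(t-e)/np.linalg.norm(t-e); rel("rod",e+d*.036,fk);print("rod ang",np.arctan2(-d[0],d[1]),np.linalg.norm(t-e))
t0=pickle.load(open("im0.pkl","rb"))[1]; s=manip.get_image("scene")
for n,(r0,r1,c0,c1) in {"lobed":(240,270,325,360),"forceps":(225,258,362,420)}.items():
    a=t0["scene"]["color"][r0:r1,c0:c1].astype(np.float32).mean(2);b=s["color"][r0:r1,c0:c1].astype(np.float32).mean(2)
    print(n,cv2.phaseCorrelate(a,b))
```

```text
knob stem dx -0.2 dy -1.9 mm
vial cap dx 1.7 dy -4.8 mm
clamp dx 1.1 dy 0.7 mm
rod dx -1.2 dy 2.0 mm
rod ang 0.09233417505216618 0.08385642253469143
lobed ((-0.08928480010678541, 0.10510984954576053), 0.9939084164522313)
forceps ((-0.04945194543681808, -0.004210712750584378), 1.0277064048581652)
```

Every offset is within tolerance. The robot is clear and holding still, so I hand in.

```bash
python3 -c "
from rig import manip
s=manip.get_state();print(s['clock'],s['contact_force'],abs(s['qd']).max());print(manip.sign_off())"
```

```text
32.5 [-0.98549196  0.27398185 -1.11418764] 0.003951843712542615
the job is handed in; nothing more can be done
None
```

I packed all four kit parts into the tray and handed the job in at 32.5 s of the 102 s. The sign-off reported no verdict, so what follows is from my own last pictures.

| Part | Offset from holder centre in x, y (mm) | Allowed (mm) |
|---|---|---|
| Vial in the cup | +1.7, -4.8 | 12, 12 |
| Knob in the seat, stem up | -0.2, -1.9 | 16, 16 |
| Ear bar on the forks | -1.2, +2.0 | 12, 15 |
| Clamp in the pocket | +1.1, +0.7 | 13, 19 |

- **Posture:** the vial and knob look upright and the clamp looks flat; I judged this by eye and did not measure the tilts or resting heights. The bar is within about 0.02 rad of the tray direction.
- **Placing:** I lowered each part until the force showed contact (5–7 N), then released it. The gripper is open, still and well above the tray.
- **Left alone:** the forceps and lobed knob have shifted by less than 0.2 pixel in the scene view since the start, so they have not moved.
- **Disagreements:** the top and wrist cameras differed by 3–9 mm in the tray positions, so I relied on close wrist views for the final alignment. The vial's -4.8 mm is larger than the placing suggested and may partly be a measuring error. The finger width read 2–3 mm below each part's nominal size.

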